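# Park and close the grout pots, rack the spreaders

### The arm

A 6-joint arm with a two-finger parallel gripper is mounted at the origin on the work surface. World frame = base frame: x ahead of the robot, y to its left, z up, the work surface at z = 0. Lengths are in mm, angles in rad, forces in N, time in s.
With the tool pointing down it reaches from about 350 to 775 mm from the base axis. Payload 7.3 kg.
Tool frame: the origin (TCP) lies on the mounting face of the last link; the fingertips stand 178 mm ahead of it and the grasp point (between the pads) lies 159 mm ahead of it (bot.grip_point_offset is the distance from the TCP to the grasp point, in mm); x points along the fingers, y is the direction in which the jaws open and shut, and the axes are right-handed (so a half turn about x gives the same grasp; the last joint's range is limited). The gripper opens to 92 mm and grips with 3 to 60 N. Pads are 19 mm wide; open, the fingers measure 130 mm over their backs; the gripper's body (75 mm by 190 mm) begins 47 mm behind the grasp point.
Start: joints at [1.07, 0.342, 1.524, -0, 1.275, -0.146], TCP at [182.365, 492.312, 404.741] pointing down, gripper open.
Joint ranges: [-2.53, 2.53], [-0.77, 2.02], [0.04, 2.7], [-1, 4.14], [0.28, 2.66], [-3.11, 3.11]. Speed limits (rad/s): [2.57, 2.57, 3.14, 3.14, 3.14, 3.14].

### API

Orientations are given as [roll, pitch, yaw] about the fixed x, y, z axes, in that order (R = Rz(yaw) Ry(pitch) Rx(roll)).
In Python, from plant import bot gives the robot as it stands.
- The arm moves only by the tool arm_command, never from a script. Its argument "moves" is a list of rows, each a list of 5 numbers: the shift along the tool's x, y, z in cm, then the turn about the tool's x in degrees, then the opening, from 0 (shut) to 1 (fully open). A call has 1 to 10 rows; each row is the pose to reach, as a shift and turn from the pose measured when the call began, along the tool's axes at that moment; what a row does not reach only later rows make up. A row lasts 1/10 s, in which the tool goes at most 50 mm and 8.59 degrees, less where a joint would pass 70% of its speed; a pose out of reach is approached as far as the arm can. A call with a gripper value outside its range is refused whole. The fingers move at their own pace and stop on an object; the grip force is fixed at half the most. Time passes only in rows, so rows that repeat a pose let the fingers close. It gives the time, the measured TCP pose, the force and the opening at its end, in the units of the state.
- bot.get_obs(): the state, without advancing time (a new reading comes with each control period).
- bot.capture(name): name is "scene" or "top" or "wrist"; returns a dict with "frame" (420x560x3 uint8, blue, green, red), "K" (3x3 intrinsics, pixels), "k1" (the pictures are not rectified: a ray, as slopes to the right and down, at radius r is drawn at 1 + k1 r^2 times it, then the intrinsics apply), "origin" and "orientation" of the camera in the world; the wrist camera has in their place "T_tool_cam" (4x4, takes a point from camera to tool coordinates, whose origin is the TCP and whose axes are the tool frame's). Camera axes: x right, y down, z forward; pixel columns grow to the right and rows downward; lengths in mm; the calibration is good to about 2 mm. A picture is of the moment at which its call begins: read the wrist's pose just before it. There is no depth.
- bot.close_job(): hands the job in, once; it reports no verdict.
The state is a dict: "time": time; "joint_positions": joint angles; "dq": joint speeds; "tau": joint torques, N m; "tool_pos": TCP position; "tcp_rot": TCP orientation; "contact_force": force on the tool from outside, world axes, zero at the start; "moment": the same for the moment, N m; "grip_width": finger opening in mm.
Only numpy, scipy, OpenCV 4.12 (cv2) and the standard library are available. Lean on these libraries where they do the work, as an engineer would, in place of code of your own. Each camera call takes 0.05 s, during which the arm holds its last target.

### The job

Pack up the tiling ledge: slide each grout pot along the ledge, never lifting it off the surface, onto the painted disc of its own colour so that it stands wholly inside the disc, and once all are parked close every pot with one of the tapered stoppers, pressed down until its flange sits on the rim. Slide each notched spreader, notched edge first and flat on the ledge, fully home into a slot of the low steel rack, one to a slot. Do not disturb the mixing dish, the tile shard or the scribe.

Things in the scene. Friction and masses are not known exactly. Their poses are not given: they have to be found in the camera images.
- pot_yellow: squat grout pot with a yellow body and a white ceramic neck, about 0.6 kg; may be absent. Origin: centre of its underside, z up. Body 92 mm across up to 20 mm high, sloping in to the neck at 30 mm; the neck is an open tube of 52 mm outside and 40 mm inside diameter from 30 mm up to the rim at 66 mm (36 mm deep inside). It can be gripped across the outside of the neck.
- disc_yellow: yellow disc painted on the grey strip on the ledge, 120 mm across, the parking place of the yellow pot. Origin: its centre, at ledge height (flat paint, nothing to feel)
- pot_red: squat grout pot with a red body and a white ceramic neck, about 0.6 kg; may be absent. Origin: centre of its underside, z up. Body 92 mm across up to 20 mm high, sloping in to the neck at 30 mm; the neck is an open tube of 52 mm outside and 40 mm inside diameter from 30 mm up to the rim at 66 mm (36 mm deep inside). It can be gripped across the outside of the neck.
- disc_red: red disc painted on the grey strip on the ledge, 120 mm across, the parking place of the red pot. Origin: its centre, at ledge height (flat paint, nothing to feel)
- pot_green: squat grout pot with a green body and a white ceramic neck, about 0.6 kg; may be absent. Origin: centre of its underside, z up. Body 92 mm across up to 20 mm high, sloping in to the neck at 30 mm; the neck is an open tube of 52 mm outside and 40 mm inside diameter from 30 mm up to the rim at 66 mm (36 mm deep inside). It can be gripped across the outside of the neck.
- disc_green: green disc painted on the grey strip on the ledge, 120 mm across, the parking place of the green pot. Origin: its centre, at ledge height (flat paint, nothing to feel)
- stopper_1: tapered cork stopper with a black rubber flange and knob, all three alike. Origin: centre of the small lower end, z up. Cork 29 mm across at the bottom growing to 36 mm at 24 mm; flange 52 mm across from 24 to 28 mm; round knob 24 mm across from 28 to 56 mm. Seated, the flange lies on the pot's rim and the origin is 42 mm above the pot's origin. Starts upright in the grey spacer tray.
- stopper_2: tapered cork stopper with a black rubber flange and knob, all three alike. Origin: centre of the small lower end, z up. Cork 29 mm across at the bottom growing to 36 mm at 24 mm; flange 52 mm across from 24 to 28 mm; round knob 24 mm across from 28 to 56 mm. Seated, the flange lies on the pot's rim and the origin is 42 mm above the pot's origin. Starts upright in the grey spacer tray.
- stopper_3: tapered cork stopper with a black rubber flange and knob, all three alike. Origin: centre of the small lower end, z up. Cork 29 mm across at the bottom growing to 36 mm at 24 mm; flange 52 mm across from 24 to 28 mm; round knob 24 mm across from 28 to 56 mm. Seated, the flange lies on the pot's rim and the origin is 42 mm above the pot's origin. Starts upright in the grey spacer tray.
- tray: shallow grey plastic spacer tray fixed to the ledge, 230 x 90 mm, walls 14 mm high, floor 5 mm thick; holds the stoppers. Origin: centre of its underside
- spreader_1: notched adhesive spreader lying flat: aluminium plate 110 (x) x 60 (y) x 5 mm with an upright orange grip block 30 (x) x 24 (y) mm on top, reaching 60 mm above the ledge, its centre 25 mm behind the origin (at x = -25 mm). Origin: centre of the plate's underside; +x points to the notched front edge, 55 mm ahead, which goes into the slot first.
- slot_1 (a point): centre of the mouth of a low slot in the steel rack fixed to the ledge, at ledge height; the x axis points into the slot. The slot lies flat on the ledge: 67 mm wide (y), 12 mm high, 60 mm deep to its back stop; the rack's roof is 18 mm high. With a spreader fully home its origin lies 5 mm past the mouth. The two slots are side by side, 85 mm apart.
- spreader_2: notched adhesive spreader lying flat: aluminium plate 110 (x) x 60 (y) x 5 mm with an upright orange grip block 30 (x) x 24 (y) mm on top, reaching 60 mm above the ledge, its centre 25 mm behind the origin (at x = -25 mm). Origin: centre of the plate's underside; +x points to the notched front edge, 55 mm ahead, which goes into the slot first.
- slot_2 (a point): centre of the mouth of a low slot in the steel rack fixed to the ledge, at ledge height; the x axis points into the slot. The slot lies flat on the ledge: 67 mm wide (y), 12 mm high, 60 mm deep to its back stop; the rack's roof is 18 mm high. With a spreader fully home its origin lies 5 mm past the mouth. The two slots are side by side, 85 mm apart.
- dish: bystander: small white ceramic mixing dish, 80 mm across, 40 mm high. Origin: centre of its underside
- shard: bystander: cobalt blue tile shard lying flat, about 55 x 100 x 9 mm. Origin: centre of its underside
- scribe: bystander: chrome tile scribe lying flat, 140 mm long along its y axis, 12 mm thick. Origin: near its middle, at ledge height

How it is judged:
By the outcome, as a careful person would: the job done as asked, in the order asked, and still so for the second after the job is handed in, with the robot touching nothing.
Of pot_yellow, pot_red, pot_green only 2 to 3 are there at a start; the rules pass over those that are not, and their reading is None.
At some moment in a run one of pot_yellow, pot_red, pot_green, spreader_1, spreader_2 may be knocked a few centimetres aside while the robot is not near it.
It also fails if it takes over 210 s, if anything falls off the work surface, if the arm or the gripper's body presses on something with over 40 N, if the wrist force passes 120 N, or if a joint passes its speed limit or range.

## Working session

There is one attempt and no reset: what is moved stays moved. The work goes in short steps, Python scripts to look and compute and a tool call to move; the robot and the scene stay as the last step left them, time stands still between calls to the robot, and variables do not carry over. Pictures are saved under pics/ and viewed, and the job is handed in when it is done.

Besides the shell and the picture viewer there is one more tool, called as name(argument=value, ...), one argument or row to a line, values as JSON. arm_command: Moves the arm, as the interface text tells. Its arguments: {"type":"object","properties":{"moves":{"type":"array"}},"required":["moves"]}

```bash
ls; mkdir -p pics; cat > h.py <<'E'
import numpy as np, cv2, json
from plant import bot
from scipy.spatial.transform import Rotation as R
def cap(n):
    o=bot.get_obs(); c=bot.capture(n)
    if 'T_tool_cam' in c:
        T=np.eye(4); T[:3,:3]=R.from_euler('xyz',o['tcp_rot']).as_matrix(); T[:3,3]=o['tool_pos']
        c['T']=T@np.array(c['T_tool_cam'])
    else:
        T=np.eye(4); q=np.array(c['orientation'])
        T[:3,:3]=q if q.shape==(3,3) else R.from_euler('xyz',q).as_matrix()
        T[:3,3]=c['origin']; c['T']=T
    return c
def px2w(c,uv,z):
    uv=np.asarray(uv,float).reshape(-1,1,2)
    n=cv2.undistortPoints(uv,np.array(c['K'],float),np.array([c['k1'],0,0,0,0],float)).reshape(-1,2)
    d=np.c_[n,np.ones(len(n))]@c['T'][:3,:3].T
    o=c['T'][:3,3]
    return o+d*((z-o[2])/d[:,2])[:,None]
def w2px(c,p):
    Ti=np.linalg.inv(c['T']); p=np.asarray(p,float).reshape(-1,3)
    q=p@Ti[:3,:3].T+Ti[:3,3]
    r,_=cv2.Rodrigues(np.eye(3))
    return cv2.projectPoints(q.reshape(-1,1,3),r,np.zeros(3),np.array(c['K'],float),np.array([c['k1'],0,0,0,0],float))[0].reshape(-1,2)
E
python3 - <<'E'
from h import *
o=bot.get_obs();print(o)
for n in ['scene','top','wrist']:
    c=cap(n);cv2.imwrite(f'pics/a_{n}.png',c['frame']);print(n,c['T'].round(2).tolist(),c['K'],c['k1'])
E
```

```text
pics
{'time': 0.0, 'joint_positions': array([ 1.07002531e+00,  3.42753126e-01,  1.52503530e+00,  3.12921480e-05,
        1.27538576e+00, -1.46011861e-01]), 'dq': array([ 0.00050053,  0.00065108, -0.00014935,  0.00020519, -0.00042811,
        0.00014123]), 'tau': array([-1.18357897e-03, -4.31240809e+01, -2.44220656e+01,  7.13118422e-02,
        5.60176594e-02, -8.52393305e-05]), 'tool_pos': array([182.28289828, 492.19759001, 404.02257989]), 'tcp_rot': array([-1.73572573,  1.56921451, -2.09049402]), 'contact_force': array([ 0.60901938, -0.38863642,  0.49800211]), 'moment': array([-0.04720327, -0.00575201, -0.0551565 ]), 'grip_width': 91.69169165955692}
scene [[0.78, 0.53, -0.34, 969.77], [0.63, -0.65, 0.43, -490.71], [0.01, -0.55, -0.84, 963.53], [0.0, 0.0, 0.0, 1.0]] [[404.21461506   0.         275.93111694]
 [  0.         404.21461506 206.15608752]
 [  0.           0.           1.        ]] 0.014369600380290807
top [[0.0, -0.99, 0.14, 416.53], [-1.0, 0.0, 0.01, -2.13], [-0.01, -0.14, -0.99, 1399.99], [0.0, 0.0, 0.0, 1.0]] [[509.49415857   0.         281.3751425 ]
 [  0.         509.49415857 208.34768754]
 [  0.           0.           1.        ]] 0.04416439915370552
wrist [[0.35, 0.91, 0.23, 120.06], [0.94, -0.34, -0.09, 515.64], [-0.0, 0.25, -0.97, 383.72], [0.0, 0.0, 0.0, 1.0]] [[345.3273498    0.         280.20535151]
 [  0.         345.3273498  206.20068933]
 [  0.           0.           1.        ]] -0.07433500416562266
```

```bash
python3 -c "
import cv2
i=cv2.imread('pics/a_top.png');cv2.imwrite('pics/a_top2.png',cv2.resize(i,(800,600)))"
```

```text
(no output)
```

View pics/a_top.png

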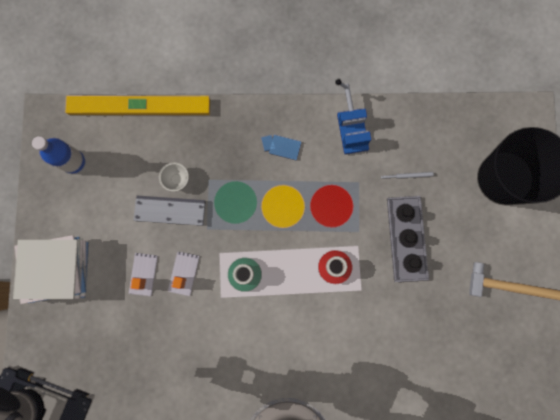

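View pics/a_scene.png

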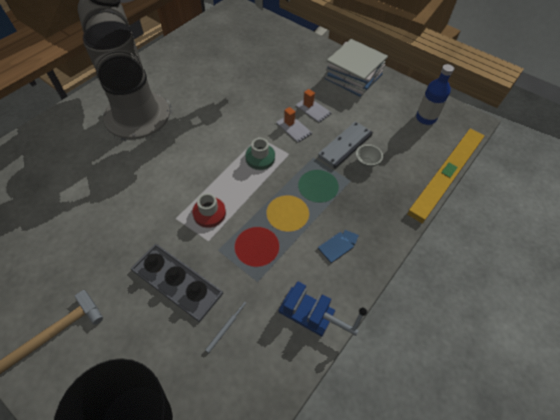

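View pics/a_wrist.png

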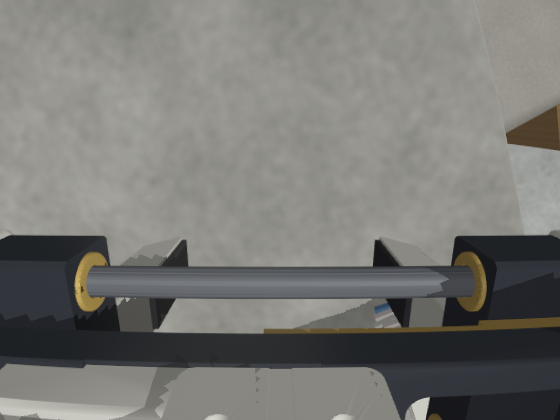

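Two pots are present, green at (244,274) and red at (335,267) in the top view. The discs lie at row ~204, the rack is at (170,211), the spreaders at (143,274) and (184,274), and the tray is at (408,240). Next I measure positions.

```bash
cat >> h.py <<'E'
def comps(m,amin=30):
    n,l,s,ce=cv2.connectedComponentsWithStats(m.astype(np.uint8))
    return [(s[i,4],ce[i],l==i,s[i,:4]) for i in range(1,n) if s[i,4]>=amin]
def masks(f):
    h=cv2.cvtColor(f,cv2.COLOR_BGR2HSV).astype(int); H,S,V=h[...,0],h[...,1],h[...,2]
    b=f.astype(int)
    return dict(red=((H<4)|(H>174))&(S>150)&(V>60), green=(H>65)&(H<95)&(S>80)&(V>40), yellow=(H>20)&(H<32)&(S>150)&(V>90), orange=(H>=4)&(H<18)&(S>170)&(V>90), black=(V<45), white=(S<45)&(V>165))
E
python3 - <<'E'
from h import *
for n in ['top','scene']:
    c=cap(n); f=c['frame']; M=masks(f); print(n)
    for k,m in M.items():
        for a,ce,mm,bb in comps(m):
            if k in('black','white') and not 30<a<400: continue
            print(k,a,ce.round(1),bb,[px2w(c,ce,z)[0].round(0)[:2].tolist() for z in (0,20,60)])
E
```

```text
top
red 1363 [331.3 205.5] [311 185  42  42] [[624.0, -124.0], [621.0, -122.0], [615.0, -119.0]]
red 425 [333.2 267.2] [319 251  32  32] [[454.0, -127.0], [454.0, -125.0], [453.0, -122.0]]
green 1327 [235.1 201.9] [215 182  41  41] [[635.0, 143.0], [632.0, 141.0], [626.0, 137.0]]
green 250 [240.8 274.7] [229 259  27  31] [[434.0, 125.0], [434.0, 123.0], [433.0, 119.0]]
yellow 2414 [137.4 104.6] [ 66  96 144  19] [[916.0, 425.0], [909.0, 419.0], [895.0, 407.0]]
yellow 1392 [282.6 206. ] [262 185  42  42] [[623.0, 11.0], [620.0, 11.0], [614.0, 10.0]]
orange 85 [177.5 282.2] [173 277  10  11] [[414.0, 297.0], [414.0, 292.0], [414.0, 284.0]]
orange 84 [136.3 283.1] [132 279  10  10] [[412.0, 408.0], [412.0, 402.0], [412.0, 391.0]]
black 227 [405.5 212.5] [397 205  18  16] [[605.0, -328.0], [602.0, -323.0], [596.0, -314.0]]
black 228 [408.5 237.8] [400 230  18  17] [[535.0, -334.0], [533.0, -329.0], [530.0, -320.0]]
black 230 [412.7 262.9] [404 255  18  17] [[466.0, -342.0], [466.0, -338.0], [464.0, -328.0]]
black 228 [ 23.9 376.3] [  8 368  35  20] [[172.0, 690.0], [175.0, 681.0], [182.0
[... 1684 characters left out ...]
31] [[-331.0, -79.0], [-304.0, -87.0], [-250.0, -104.0]]
black 94 [10.7 87.4] [ 0 78 25 19] [[-435.0, -189.0], [-406.0, -195.0], [-348.0, -207.0]]
black 34 [32.4 82.6] [29 80  8  6] [[-401.0, -127.0], [-372.0, -135.0], [-315.0, -150.0]]
black 57 [343.9 158.5] [333 146  25  23] [[636.0, 278.0], [643.0, 262.0], [657.0, 230.0]]
black 304 [153.5 262.6] [144 254  20  19] [[446.0, -330.0], [457.0, -333.0], [479.0, -340.0]]
black 316 [174.7 275.8] [165 266  21  20] [[516.0, -321.0], [525.0, -324.0], [544.0, -331.0]]
black 340 [196.1 290.9] [186 281  21  21] [[587.0, -315.0], [595.0, -319.0], [611.0, -326.0]]
black 46 [362.5 311.4] [359 308   8   8] [[939.0, -98.0], [939.0, -106.0], [941.0, -122.0]]
```

```bash
python3 -c "
import cv2
i=cv2.imread('pics/a_top.png');cv2.imwrite('pics/a_topc.png',cv2.resize(i[150:310,120:270],None,fx=4,fy=3.75,interpolation=cv2.INTER_CUBIC))
cv2.imwrite('pics/a_topd.png',cv2.resize(i[150:310,270:440],None,fx=4,fy=3.75,interpolation=cv2.INTER_CUBIC))
"
```

```text
(no output)
```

View pics/a_topc.png

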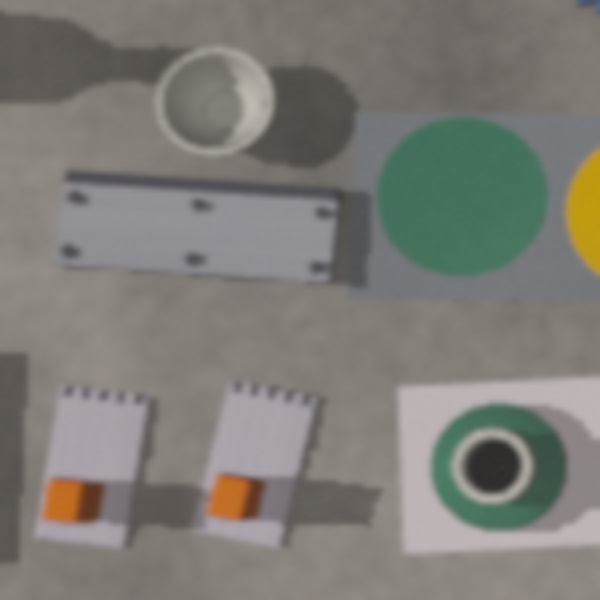

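View pics/a_topd.png

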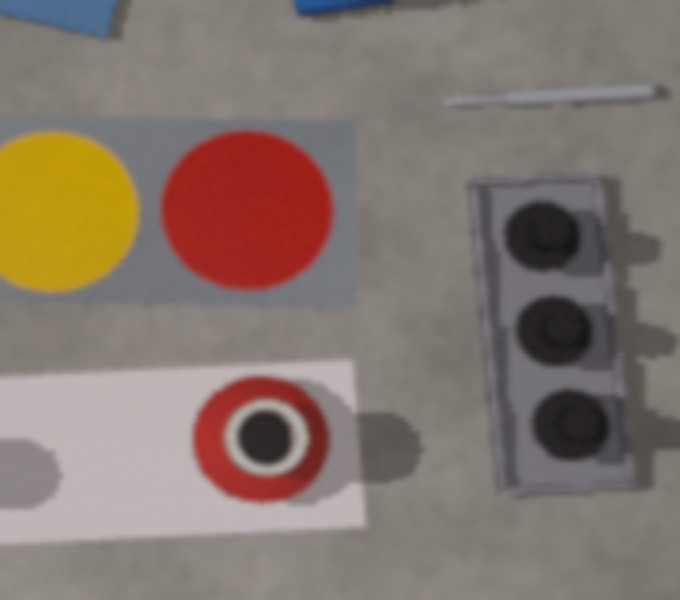

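```bash
python3 - <<'E'
from h import *
c=cap('top')
def p(pts,z,ox=120):
    pts=np.array(pts,float); return px2w(c,np.c_[ox+pts[:,0]/4-.4,150+pts[:,1]/3.75-.4],z)[:,:2]
print('pot green rim',p([(493,464)],66),'body',p([(499,467)],10))
print('pot red rim',p([(266,437)],66,270),'body',p([(261,439)],10,270))
r=p([(62,267),(332,280),(67,180),(338,195)],18);print('rack',r.round(1))
d=r[1]-r[0]; print('len',np.linalg.norm(d),'yaw into',np.degrees(np.arctan2(d[1],d[0]))+90)
m=(r[0]+r[1])/2;e=d/np.linalg.norm(d);n=np.array([-e[1],e[0]]);print('slots',m-42.5*e,m+42.5*e,n)
for q in [[(63,393),(152,401),(37,538),(127,547)],[(231,388),(322,400),(202,532),(284,545)]]:
    s=p(q,5);print('spr',s.round(1),s.mean(0),(s[0]+s[1]-s[2]-s[3]),np.degrees(np.arctan2(*(s[0]+s[1]-s[2]-s[3])[::-1])))
print('knobs',px2w(c,[(405.5,212.5),(408.5,237.8),(412.7,262.9)],36))
E
```

```text
pot green rim [[436.79792328 113.55540164]] body [[435.50150519 114.32577384]]
pot red rim [[ 455.39367106 -128.63883218]] body [[ 455.58905024 -130.55193931]]
rack [[580.2 413.4]
 [570.4 229.2]
 [644.4 412.6]
 [633.1 226.4]]
len 184.55171650739214 yaw into -3.0483494174618357
slots [577.5984606  363.73869139] [573.07827641 278.8589651 ] [ 0.99858502 -0.05317864]
spr [[489.5 412.8]
 [483.5 352. ]
 [385.6 425.7]
 [379.  364.9]] [434.40869407 388.82612307] [208.39182596 -25.7928185 ] -7.0556602040592225
spr [[492.9 298.5]
 [484.  236.1]
 [389.5 314.8]
 [380.2 259.2]] [436.64059554 277.14035966] [207.21688802 -39.36956155] -10.757527510603603
knobs [[ 599.73516472 -319.62635302   36.        ]
 [ 531.65048658 -325.20238836   36.        ]
 [ 465.1216965  -333.79320644   36.        ]]
```

```bash
cat >> h.py <<'E'
def plan(gx,gy,gz,jaw=None):
    """grasp point target, jaw axis world angle deg (mod 180)-> shift cm in tool axes & turn deg"""
    o=bot.get_obs(); Rm=R.from_euler('xyz',o['tcp_rot']).as_matrix(); t=np.array(o['tool_pos'])
    g=t+159*Rm[:,0]
    # target TCP assumes tool straight along its present axis
    d=Rm.T@(np.array([gx,gy,gz])-g)/10
    ja=np.degrees(np.arctan2(Rm[1,1],Rm[0,1])); 
    tu=None
    if jaw is not None:
        tu=-((jaw-ja+90)%180-90)
    print('t',round(o['time'],2),'grasp',g.round(1),'axis',Rm[:,0].round(4),'jaw',round(ja,2),'q6',o['joint_positions'][5].round(2),'F',o['contact_force'].round(1),'w',round(o['grip_width'],1))
    print('   shift',d.round(2),'turn',tu if tu is None else round(tu,2))
E
python3 -c "
from h import *
print(R.from_euler('xyz',bot.get_obs()['tcp_rot']).as_matrix().round(3))
plan(455.5,-129,110,90)"
```

```text
[[-0.     0.347  0.938]
 [-0.     0.938 -0.347]
 [-1.    -0.    -0.   ]]
t 0.3 grasp [182.3 492.2 245.5] axis [-2.e-04 -4.e-04 -1.e+00] jaw 69.67 q6 -0.15 F [ 0.1 -0.7 -0.2] w 91.5
   shift [ 13.57 -48.75  47.2 ] turn -20.33
```

arm_command(
  moves=[
    [0, -20, 40, -20, 1],
    [0, -20, 40, -20, 1],
    [0, -20, 40, -20, 1],
    [0, -20, 40, -20, 1],
    [0, -20, 40, -20, 1],
    [0, -20, 40, -20, 1],
    [0, -20, 40, -20, 1],
    [0, -20, 40, -20, 1],
    [0, -20, 40, -20, 1],
    [0, -20, 40, -20, 1],
  ],
)

```text
time: 1.3
tool_pos: [490.8, 162.1, 404.3]
tcp_rot: [-1.0, 1.569, -1.011]
contact_force: [-0.0, 0.2, 0.3]
grip_width: 91.7
```

```bash
python3 -c "
from h import *
plan(455.5,-129,170,90)"
```

```text
t 1.3 grasp [490.9 161.9 245.3] axis [ 0.001  -0.0016 -1.    ] jaw 89.39 q6 -1.39 F [-0.   0.2  0.3] w 91.7
   shift [  7.57 -29.11  -3.24] turn -0.61
```

arm_command(
  moves=[
    [7.5, -29, -3.2, -0.6, 1],
    [7.5, -29, -3.2, -0.6, 1],
    [7.5, -29, -3.2, -0.6, 1],
    [7.5, -29, -3.2, -0.6, 1],
    [7.5, -29, -3.2, -0.6, 1],
    [7.5, -29, -3.2, -0.6, 1],
    [7.5, -29, -3.2, -0.6, 1],
    [7.5, -29, -3.2, -0.6, 1],
    [7.5, -29, -3.2, -0.6, 1],
    [7.5, -29, -3.2, -0.6, 1],
  ],
)

```text
time: 2.3
tool_pos: [456.1, -126.1, 330.1]
tcp_rot: [-0.727, 1.569, -0.725]
contact_force: [0.9, 0.5, 0.1]
grip_width: 91.7
```

```bash
python3 -c "
from h import *
plan(455.5,-129,110,90)
c=cap('wrist');cv2.imwrite('pics/b_wrist.png',c['frame'])
print(w2px(c,[(455.5,-129,66),(455.5,-129,0)]), px2w(c,[[280,300]],66))
c=cap('top');cv2.imwrite('pics/b_top.png',c['frame'])"
```

```text
t 2.3 grasp [ 456.3 -126.4  171.1] axis [ 0.0017 -0.0015 -1.    ] jaw 90.11 q6 -2.0 F [0.9 0.5 0.1] w 91.7
   shift [ 6.11 -0.25 -0.09] turn 0.11
[[276.44306634 209.66987932]
 [277.30078282 190.86941302]] [[ 529.29302454 -126.19941313   66.        ]]
```

View pics/b_wrist.png

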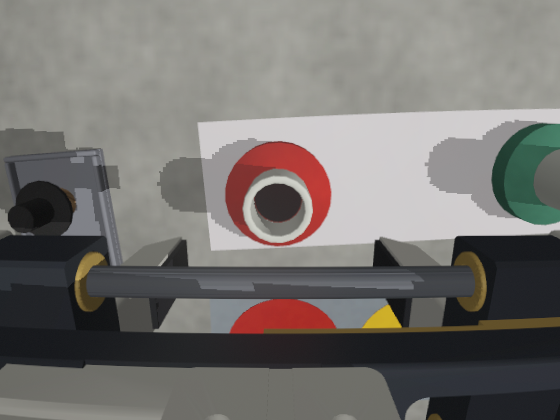

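View pics/b_top.png

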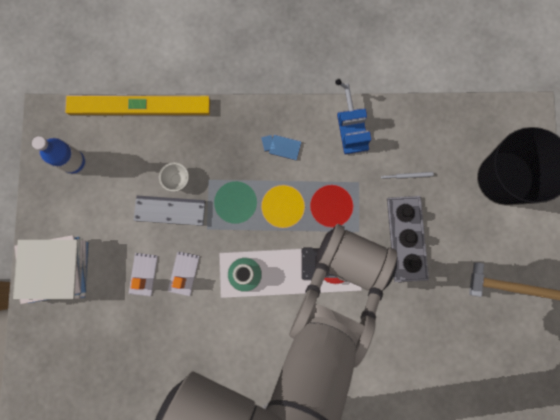

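```bash
cat >> h.py <<'E'
def rim(c,guess,z=66,rmax=60):
    """centre of white rim outer circle via brightness mask near guess (pixel)"""
    m=masks(c['frame']); f=c['frame'].astype(int)
    h=cv2.cvtColor(c['frame'],cv2.COLOR_BGR2HSV); 
    w=(h[...,1]<70)&(h[...,2]>110)
    yy,xx=np.mgrid[:420,:560]; w&=((xx-guess[0])**2+(yy-guess[1])**2<rmax**2)
    cs=[k for k in comps(w,200)]
    for k in cs: print(k[0],k[1].round(1),k[3])
    return cs
E
python3 -c "
from h import *
c=cap('wrist')
for pt in [(278,203),(278,205)]: print(px2w(c,[pt],66))
# red bottom circle contour -> ellipse
m=masks(c['frame'])['red'].astype(np.uint8)
m[265:]=0
cs,_=cv2.findContours(m,cv2.RETR_EXTERNAL,cv2.CHAIN_APPROX_NONE)
k=max(cs,key=cv2.contourArea).reshape(-1,2)
top=k[k[:,1]<205]
W=px2w(c,top,20)[:,:2]
A=np.c_[2*W,np.ones(len(W))];s=np.linalg.lstsq(A,(W**2).sum(1),rcond=None)[0];print('fit z20',s[:2],np.sqrt(s[2]+s[:2]@s[:2]))
cv2.imwrite('pics/b_crop.png',cv2.resize(c['frame'][120:270,200:350],None,fx=4,fy=4,interpolation=cv2.INTER_CUBIC))
"
```

```text
[[ 450.46988968 -128.07038745   66.        ]]
[[ 451.97030704 -128.06810471   66.        ]]
fit z20 [ 454.84456414 -128.49019162] 44.53845144203116
```

View pics/b_crop.png

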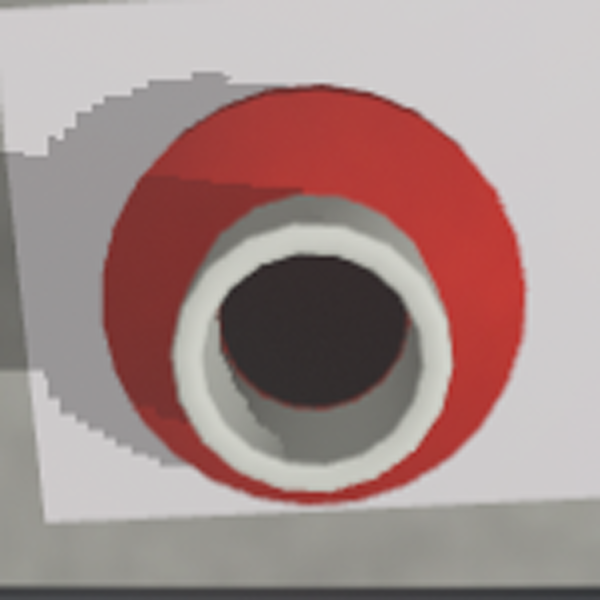

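arm_command(
  moves=[
    [4, -0.2, -0.1, 0, 1],
    [8, -0.2, -0.1, 0, 1],
    [10, -0.2, -0.1, 0, 1],
    [11, -0.2, -0.1, 0, 1],
    [11.5, -0.2, -0.1, 0, 1],
    [11.5, -0.2, -0.1, 0, 1],
    [11.5, -0.2, -0.1, 0, 1],
    [11.5, -0.2, -0.1, 0, 1],
  ],
)

```text
time: 3.25
tool_pos: [455.6, -128.8, 216.0]
tcp_rot: [-0.639, 1.566, -0.637]
contact_force: [0.1, -0.3, -0.6]
grip_width: 91.6
```

```bash
python3 -c "
from h import *
plan(455.2,-128.2,55,90)"
```

```text
t 3.25 grasp [ 456.1 -129.2   57. ] axis [ 0.0035 -0.0026 -1.    ] jaw 90.12 q6 -2.01 F [ 0.1 -0.3 -0.6] w 91.6
   shift [ 0.2   0.1  -0.09] turn 0.12
```

arm_command(
  moves=[
    [0.1, 0.1, -0.1, 0, 0.5],
    [0.1, 0.1, -0.1, 0, 0.4],
    [0.1, 0.1, -0.1, 0, 0.4],
    [0.1, 0.1, -0.1, 0, 0.4],
    [0.1, 0.1, -0.1, 0, 0.4],
    [0.1, 0.1, -0.1, 0, 0.4],
  ],
)

```text
time: 3.85
tool_pos: [454.6, -127.9, 215.0]
tcp_rot: [-0.661, 1.566, -0.659]
contact_force: [-0.2, -1.0, 1.2]
grip_width: 51.6
```

```bash
python3 -c "
from h import *
plan(624,-124,56,90)"
```

```text
t 3.85 grasp [ 455.2 -128.3   56. ] axis [ 0.0036 -0.0028 -1.    ] jaw 90.12 q6 -2.01 F [-0.2 -1.   1.2] w 51.6
   shift [ 0.06  0.4  16.88] turn 0.12
```

arm_command(
  moves=[
    [0.03, 0.05, 1, 0, 0.4],
    [0.05, 0.1, 3, 0, 0.4],
    [0.05, 0.1, 5, 0, 0.4],
    [0.06, 0.2, 7, 0, 0.4],
    [0.07, 0.2, 9, 0, 0.4],
    [0.08, 0.3, 11, 0, 0.4],
    [0.09, 0.3, 13, 0, 0.4],
    [0.1, 0.4, 15, 0, 0.4],
    [0.1, 0.4, 16.9, 0, 0.4],
    [0.1, 0.4, 16.9, 0, 0.4],
  ],
)

```text
time: 4.85
tool_pos: [625.5, -123.5, 215.0]
tcp_rot: [-0.432, 1.563, -0.429]
contact_force: [5.0, -0.3, 2.7]
grip_width: 51.8
```

```bash
python3 -c "
from h import *
plan(624,-124,56,90)
c=cap('wrist');cv2.imwrite('pics/c_wrist.png',c['frame'])
c=cap('scene');cv2.imwrite('pics/c_scene.png',c['frame'])"
```

```text
t 4.85 grasp [ 626.6 -124.1   56. ] axis [ 0.0074 -0.0034 -1.    ] jaw 90.13 q6 -1.89 F [ 5.  -0.3  2.7] w 51.8
   shift [-0.    0.01 -0.26] turn 0.13
```

View pics/c_scene.png

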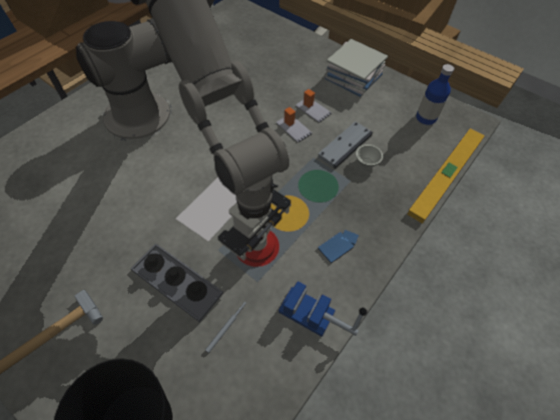

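arm_command(
  moves=[
    [0, 0, -0.2, 0, 0.4],
    [0, 0, -0.2, 0, 0.7],
    [0, 0, -0.2, 0, 0.8],
    [0, 0, -0.2, 0, 0.8],
    [0, 0, -0.2, 0, 0.9],
    [-5, 0, -0.2, 0, 1],
    [-10, 0, -0.2, 0, 1],
    [-13, 0, -1, 0, 1],
    [-13, 0, -1, 0, 1],
  ],
)

```text
time: 5.85
tool_pos: [613.6, -123.3, 350.5]
tcp_rot: [-0.387, 1.554, -0.386]
contact_force: [-0.1, 0.5, 0.4]
grip_width: 91.7
```

```bash
python3 -c "
from h import *
plan(436,113.5,170,90)"
```

```text
t 5.85 grasp [ 616.1 -124.4  191.6] axis [ 0.0157 -0.0064 -0.9999] jaw 90.11 q6 -1.89 F [-0.1  0.5  0.4] w 91.7
   shift [  1.72  23.83 -17.99] turn 0.11
```

arm_command(
  moves=[
    [1.7, 12, -10, 0, 1],
    [1.7, 23.8, -18, 0, 1],
    [1.7, 23.8, -18, 0, 1],
    [1.7, 23.8, -18, 0, 1],
    [1.7, 23.8, -18, 0, 1],
    [1.7, 23.8, -18, 0, 1],
    [1.7, 23.8, -18, 0, 1],
    [1.7, 23.8, -18, 0, 1],
    [1.7, 23.8, -18, 0, 1],
    [1.7, 23.8, -18, 0, 1],
  ],
)

```text
time: 6.85
tool_pos: [434.2, 113.3, 328.9]
tcp_rot: [-0.399, 1.554, -0.399]
contact_force: [0.2, -0.5, -0.4]
grip_width: 91.7
```

```bash
python3 -c "
from h import *
plan(436,113.5,110,90)
c=cap('wrist');cv2.imwrite('pics/d_wrist.png',c['frame']);cv2.imwrite('pics/d_crop.png',cv2.resize(c['frame'][120:270,200:350],None,fx=4,fy=4,interpolation=cv2.INTER_CUBIC))
print(w2px(c,[(436,113.5,66)]))
plan(436,113.5,110,90)
c=cap('top');cv2.imwrite('pics/d_top.png',c['frame'])
"
```

```text
t 6.85 grasp [436.7 112.2 170. ] axis [ 0.0155 -0.0065 -0.9999] jaw 90.01 q6 -1.48 F [ 0.2 -0.5 -0.4] w 91.7
   shift [ 5.99  0.16 -0.16] turn 0.01
[[282.45717126 208.39274035]]
t 6.9 grasp [436.6 112.2 170. ] axis [ 0.0155 -0.0065 -0.9999] jaw 90.0 q6 -1.48 F [-0.6 -1.   1.1] w 92.0
   shift [ 6.    0.17 -0.16] turn 0.0
```

View pics/d_crop.png

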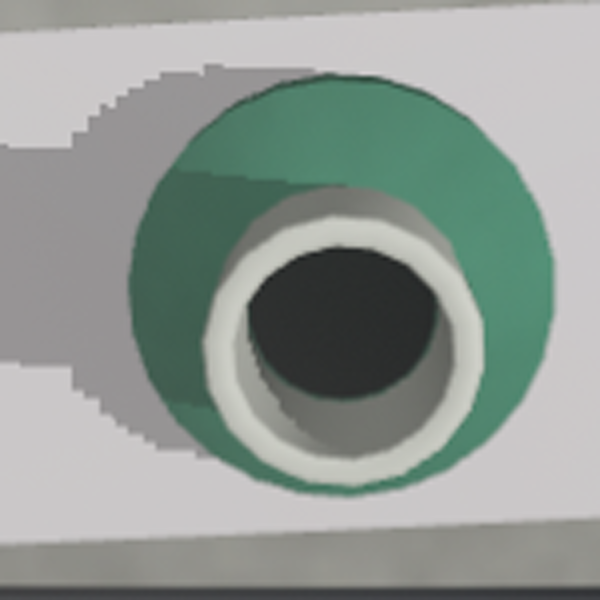

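View pics/d_top.png

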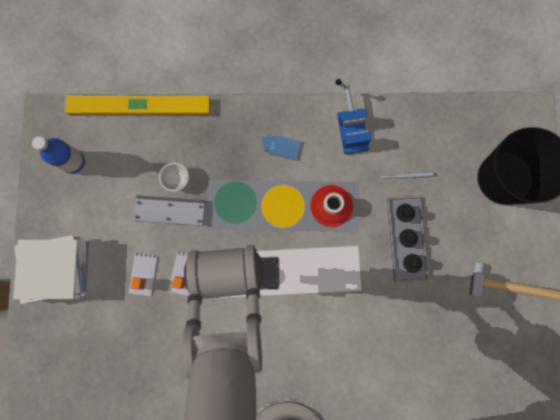

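arm_command(
  moves=[
    [0, 0.2, -3, 0, 1],
  ],
)

```text
time: 7.05
tool_pos: [406.5, 114.5, 328.6]
tcp_rot: [-0.329, 1.551, -0.331]
contact_force: [-0.3, -0.4, 0.5]
grip_width: 91.7
```

```bash
python3 -c "
from h import *
plan(436,113.5,110,90);print(bot.get_obs()['dq'].round(3))"
```

```text
t 7.05 grasp [409.5 113.4 169.6] axis [ 0.0185 -0.0064 -0.9998] jaw 89.87 q6 -1.47 F [-0.3 -0.4  0.5] w 91.7
   shift [6.01 0.05 2.54] turn -0.13
[ 0.105 -0.506  0.777 -0.001 -0.213  0.122]
```

arm_command(
  moves=[
    [0, 0, 2.6, 0, 1],
  ],
)

```text
time: 7.15
tool_pos: [426.2, 113.9, 326.4]
tcp_rot: [-0.983, 1.562, -0.986]
contact_force: [0.2, 0.3, -0.1]
grip_width: 91.6
```

```bash
python3 -c "
from h import *
plan(436,113.5,110,90);print(bot.get_obs()['dq'].round(3))"
```

```text
t 7.15 grasp [426.9 112.7 167.4] axis [ 0.0049 -0.0073 -1.    ] jaw 89.85 q6 -1.47 F [ 0.2  0.3 -0.1] w 91.6
   shift [5.75 0.12 0.88] turn -0.15
[-0.099  0.507 -0.886 -0.005  0.145 -0.075]
```

arm_command(
  moves=[
    [3, 0.2, 0.8, 0, 1],
    [5.7, 0.3, 0.8, 0, 1],
    [5.7, 0.3, 0.8, 0, 1],
    [5.7, 0.3, 0.8, 0, 1],
    [5.7, 0.3, 0.8, 0, 1],
    [5.7, 0.3, 0.8, 0, 1],
  ],
)

```text
time: 7.75
tool_pos: [434.9, 116.3, 270.7]
tcp_rot: [-0.767, 1.561, -0.77]
contact_force: [0.3, -1.1, 0.1]
grip_width: 91.6
```

```bash
python3 -c "
from h import *
plan(435.3,115.3,56,90)"
```

```text
t 7.75 grasp [436.  115.2 111.7] axis [ 0.0073 -0.0071 -0.9999] jaw 89.84 q6 -1.47 F [ 0.3 -1.1  0.1] w 91.6
   shift [ 5.57  0.05 -0.11] turn -0.16
```

arm_command(
  moves=[
    [3, 0, -0.1, 0, 1],
    [5, 0, -0.1, 0, 1],
    [5.6, 0, -0.1, 0, 1],
    [5.6, 0, -0.1, 0, 1],
    [5.6, 0, -0.1, 0, 0.5],
    [5.6, 0, -0.1, 0, 0.4],
    [5.6, 0, -0.1, 0, 0.4],
    [5.6, 0, -0.1, 0, 0.4],
    [5.6, 0, -0.1, 0, 0.4],
    [5.6, 0, -0.1, 0, 0.4],
  ],
)

```text
time: 8.75
tool_pos: [434.3, 116.0, 214.8]
tcp_rot: [-0.733, 1.561, -0.736]
contact_force: [-0.9, 0.1, 2.2]
grip_width: 51.3
```

```bash
python3 -c "
from h import *
plan(634.5,143,56,90)"
```

```text
t 8.75 grasp [435.5 114.9  55.8] axis [ 0.0076 -0.0069 -0.9999] jaw 89.83 q6 -1.47 F [-0.9  0.1  2.2] w 51.3
   shift [ 0.12  2.87 19.89] turn -0.17
```

arm_command(
  moves=[
    [0.03, 0.2, 1.2, 0, 0.4],
    [0.06, 0.6, 3.7, 0, 0.4],
    [0.08, 0.9, 6.2, 0, 0.4],
    [0.09, 1.3, 8.7, 0, 0.4],
    [0.1, 1.6, 11.2, 0, 0.4],
    [0.12, 2, 13.7, 0, 0.4],
    [0.14, 2.4, 16.2, 0, 0.4],
    [0.15, 2.8, 18.7, 0, 0.4],
    [0.16, 2.9, 19.8, 0, 0.4],
    [0.16, 2.9, 19.8, 0, 0.4],
  ],
)

```text
time: 9.75
tool_pos: [633.7, 144.5, 214.8]
tcp_rot: [-0.589, 1.559, -0.592]
contact_force: [2.8, 1.1, 1.0]
grip_width: 51.6
```

```bash
python3 -c "
from h import *
plan(634.5,143,56,90)"
```

```text
t 9.75 grasp [635.3 143.5  55.8] axis [ 0.0099 -0.0066 -0.9999] jaw 89.82 q6 -1.45 F [2.8 1.1 1. ] w 51.6
   shift [-0.02 -0.05 -0.07] turn -0.18
```

arm_command(
  moves=[
    [0, 0, 0, 0, 0.6],
    [0, 0, 0, 0, 0.8],
    [0, 0, 0, 0, 0.9],
    [0, 0, 0, 0, 1],
    [-4, 0, 0, 0, 1],
    [-8, 0, 0, 0, 1],
    [-10, 0, 0, 0, 1],
    [-10, 0, 0, 0, 1],
    [-10, 0, 0, 0, 1],
  ],
)

```text
time: 10.65
tool_pos: [632.4, 145.2, 314.4]
tcp_rot: [-0.606, 1.559, -0.609]
contact_force: [-0.7, -0.5, -0.8]
grip_width: 92.1
```

```bash
python3 -c "
from h import *
plan(465,-333.8,170,95)
c=cap('scene');cv2.imwrite('pics/e_scene.png',c['frame'])"
```

```text
t 10.65 grasp [633.9 144.1 155.4] axis [ 0.0095 -0.0067 -0.9999] jaw 89.82 q6 -1.46 F [-0.7 -0.5 -0.8] w 92.1
   shift [ -1.3  -47.85 -16.73] turn -5.18
```

View pics/e_scene.png

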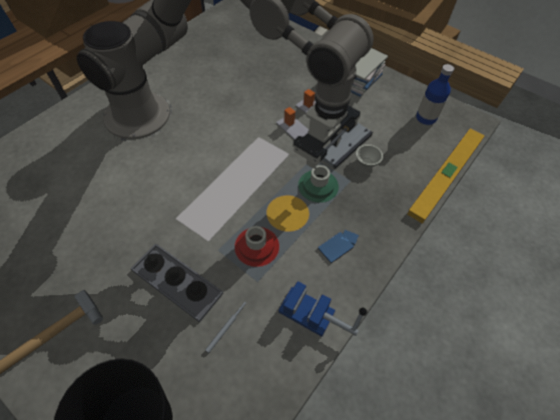

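arm_command(
  moves=[
    [-1.3, -20, -16.7, -6, 1],
    [-1.3, -20, -16.7, -6, 1],
    [-1.3, -20, -16.7, -6, 1],
    [-1.3, -20, -16.7, -6, 1],
    [-1.3, -30, -16.7, -6, 1],
    [-1.3, -47.8, -16.7, -6, 1],
    [-1.3, -47.8, -16.7, -6, 1],
    [-1.3, -47.8, -16.7, -6, 1],
    [-1.3, -47.8, -16.7, -6, 1],
    [-1.3, -47.8, -16.7, -6, 1],
  ],
)

```text
time: 11.7
tool_pos: [465.4, -306.4, 326.2]
tcp_rot: [-0.841, 1.564, -0.74]
contact_force: [1.2, -0.3, -0.4]
grip_width: 92.1
```

arm_command(
  moves=[
    [0, 0, 0, 0, 1],
    [0, 0, 0, 0, 1],
    [0, 0, 0, 0, 0.6],
    [0, 0, 0, 0, 0.6],
  ],
)

```text
time: 12.1
tool_pos: [465.7, -304.9, 325.7]
tcp_rot: [-0.806, 1.565, -0.703]
contact_force: [-0.0, -0.3, 0.1]
grip_width: 80.0
```

```bash
python3 -c "
from h import *
plan(465,-333.8,170,96)
c=cap('wrist');cv2.imwrite('pics/f_wrist.png',c['frame'])
print(w2px(c,[(465,-333.8,61),(531.6,-325,61),(599.7,-319.6,61)]))"
```

```text
t 12.1 grasp [ 466.3 -305.5  166.7] axis [ 0.0041 -0.0035 -1.    ] jaw 95.91 q6 -2.39 F [-0.  -0.3  0.1] w 80.0
   shift [-0.32 -2.81 -0.42] turn -0.09
[[242.02208209 204.58286062]
 [246.91923452 287.67171755]
 [247.2584433  360.29976763]]
```

View pics/f_wrist.png

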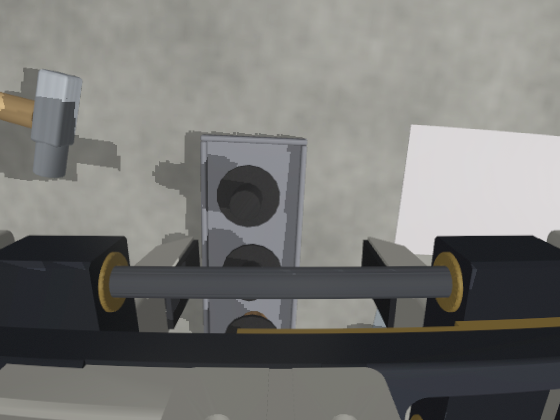

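```bash
python3 -c "
from h import *
c=cap('wrist')
f=c['frame']; cr=f[150:240,200:300]; cv2.imwrite('pics/f_crop.png',cv2.resize(np.clip(cr.astype(float)*2.5,0,255).astype(np.uint8),None,fx=6,fy=6,interpolation=cv2.INTER_CUBIC))
print(px2w(c,[(245,205)],61),px2w(c,[(248,195)],33))"
```

```text
[[ 465.37189117 -331.79512739   61.        ]] [[ 464.29833244 -332.3311787    33.        ]]
```

View pics/f_crop.png

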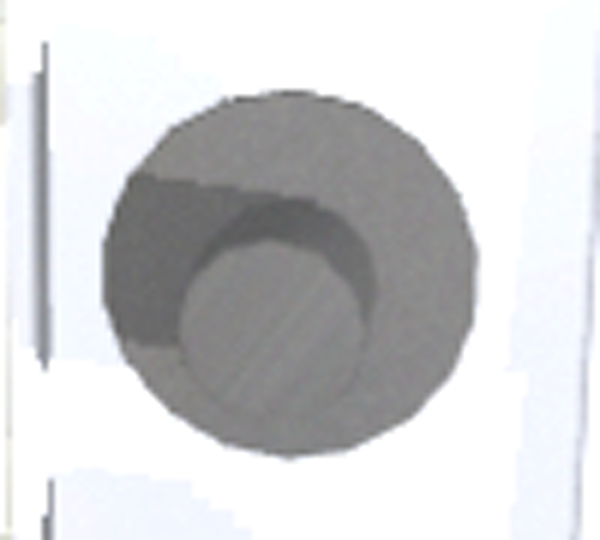

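arm_command(
  moves=[
    [0, -2.6, -0.4, 0, 0.65],
    [3, -2.6, -0.4, 0, 0.65],
    [6, -2.6, -0.4, 0, 0.65],
    [9, -2.6, -0.4, 0, 0.65],
    [11.1, -2.6, -0.4, 0, 0.65],
    [11.1, -2.6, -0.4, 0, 0.65],
    [11.1, -2.6, -0.4, 0, 0.65],
    [11.1, -2.6, -0.4, 0, 0.65],
  ],
)

```text
time: 13.0
tool_pos: [465.6, -331.9, 216.9]
tcp_rot: [-0.833, 1.562, -0.729]
contact_force: [0.1, 0.2, -0.0]
grip_width: 59.4
```

```bash
python3 -c "
from h import *
plan(465,-332,55,96)"
```

```text
t 13.0 grasp [ 466.7 -332.9   57.9] axis [ 0.0069 -0.0061 -1.    ] jaw 95.95 q6 -2.43 F [ 0.1  0.2 -0. ] w 59.4
   shift [ 0.29  0.11 -0.16] turn -0.05
```

arm_command(
  moves=[
    [0.3, 0.1, -0.15, 0, 0.6],
    [0.3, 0.1, -0.15, 0, 0.4],
    [0.3, 0.1, -0.15, 0, 0.2],
    [0.3, 0.1, -0.15, 0, 0.1],
    [0.3, 0.1, -0.15, 0, 0.1],
    [0.3, 0.1, -0.15, 0, 0.1],
    [0.3, 0.1, -0.15, 0, 0.1],
    [0.3, 0.1, -0.15, 0, 0.1],
  ],
)

```text
time: 13.8
tool_pos: [464.0, -331.1, 213.9]
tcp_rot: [-0.837, 1.562, -0.733]
contact_force: [-0.0, 0.2, -0.0]
grip_width: 22.8
```

arm_command(
  moves=[
    [-3, 0, 0, 0, 0.1],
    [-6, 0, 0, 0, 0.1],
    [-9, 0, 0, 0, 0.1],
    [-9, 0, 0, 0, 0.1],
    [-9, 0, 0, 0, 0.1],
    [-9, 0, 0, 0, 0.1],
  ],
)

```text
time: 14.4
tool_pos: [463.1, -330.2, 302.6]
tcp_rot: [-0.828, 1.564, -0.724]
contact_force: [0.1, 1.0, -1.4]
grip_width: 23.3
```

```bash
python3 -c "
from h import *
plan(624,-124,141,90)
c=cap('wrist');cv2.imwrite('pics/g_wrist.png',c['frame'])
c=cap('top');cv2.imwrite('pics/g_top.png',c['frame'])"
```

```text
t 14.4 grasp [ 463.9 -331.   143.6] axis [ 0.0051 -0.0045 -1.    ] jaw 95.95 q6 -2.43 F [ 0.1  1.  -1.4] w 23.3
   shift [ 0.25 18.93 18.07] turn 5.95
```

View pics/g_wrist.png

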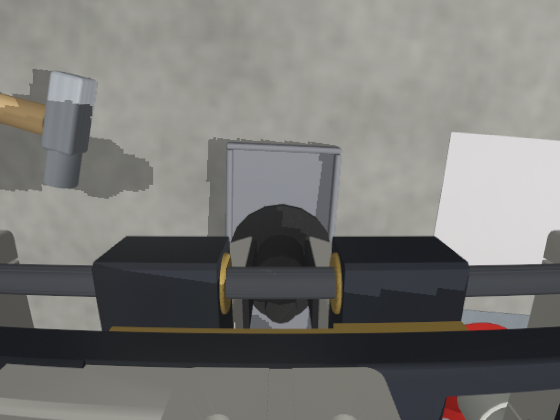

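View pics/g_top.png

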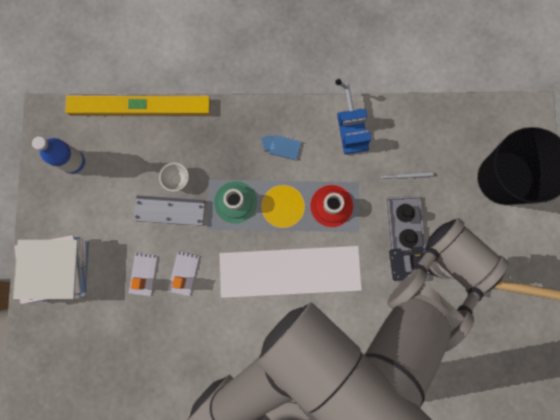

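```bash
cat >> h.py <<'E'
def rims(c,z=66):
    h=cv2.cvtColor(c['frame'],cv2.COLOR_BGR2HSV); out=[]
    g=(h[...,1]<45)&(h[...,2]>120)
    return g
E
python3 -c "
from h import *
c=cap('top');f=c['frame']
cv2.imwrite('pics/g_crop.png',cv2.resize(np.hstack([f[180:230,210:260],f[180:230,307:357]]),None,fx=8,fy=8,interpolation=cv2.INTER_CUBIC))
s=cap('scene');f=s['frame']
cv2.imwrite('pics/g_crop2.png',cv2.resize(np.hstack([f[155:205,295:345],f[220:270,230:280]]),None,fx=8,fy=8,interpolation=cv2.INTER_CUBIC))
print(w2px(c,[(634.8,143,66),(624,-124,66)]),w2px(s,[(634.8,143,66),(624,-124,66)]))
"
```

```text
[[232.60856515 198.1126071 ]
 [333.36240207 201.98099778]] [[320.52031003 171.82523671]
 [256.19124868 234.09735365]]
```

View pics/g_crop.png

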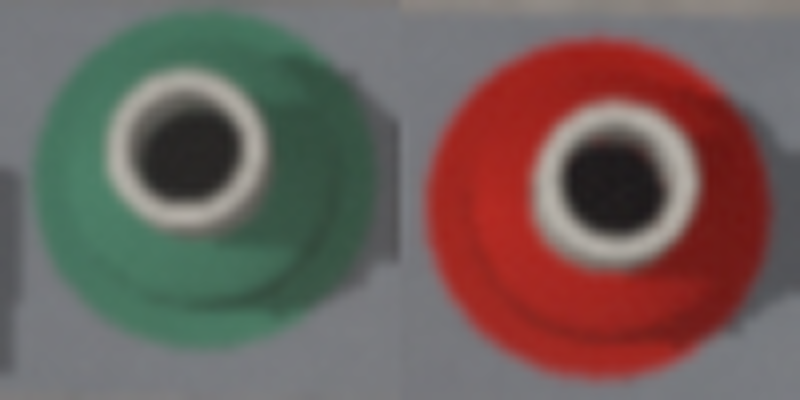

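View pics/g_crop2.png

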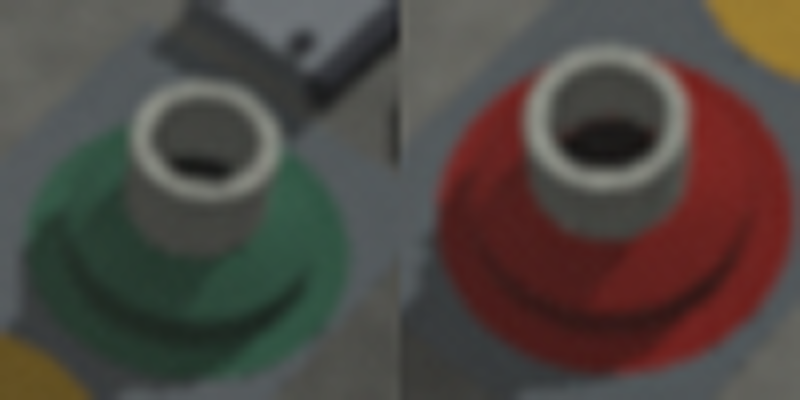

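arm_command(
  moves=[
    [0, 4, 4, 6, 0.1],
    [0, 8, 8, 6, 0.1],
    [0.2, 12, 12, 6, 0.1],
    [0.2, 16, 16, 6, 0.1],
    [0.2, 18.9, 18, 6, 0.1],
    [0.2, 18.9, 18, 6, 0.1],
    [0.2, 18.9, 18, 6, 0.1],
    [0.2, 18.9, 18, 6, 0.1],
    [0.2, 18.9, 18, 6, 0.1],
  ],
)

```text
time: 15.5
tool_pos: [622.0, -125.5, 300.5]
tcp_rot: [-0.819, 1.564, -0.822]
contact_force: [0.0, 1.0, -0.3]
grip_width: 23.1
```

```bash
python3 -c "
from h import *
plan(623.3,-124.4,141,90)"
```

```text
t 15.5 grasp [ 622.8 -126.3  141.5] axis [ 0.0046 -0.005  -1.    ] jaw 89.84 q6 -1.89 F [ 0.   1.  -0.3] w 23.1
   shift [0.05 0.19 0.05] turn -0.16
```

arm_command(
  moves=[
    [0.5, 0.2, 0.05, 0, 0.1],
    [1.5, 0.2, 0.05, 0, 0.1],
    [2.5, 0.2, 0.05, 0, 0.1],
    [2.5, 0.2, 0.05, 0, 0.1],
    [2.5, 0.2, 0.05, 0, 0.1],
  ],
)

```text
time: 16.0
tool_pos: [622.6, -123.7, 274.9]
tcp_rot: [-0.916, 1.565, -0.919]
contact_force: [0.1, 0.3, -0.3]
grip_width: 23.6
```

```bash
python3 -c "
from h import *
plan(623.3,-124.4,92,90)"
```

```text
t 16.0 grasp [ 623.1 -124.4  115.9] axis [ 0.0035 -0.0046 -1.    ] jaw 89.83 q6 -1.88 F [ 0.1  0.3 -0.3] w 23.6
   shift [2.39 0.01 0.01] turn -0.17
```

arm_command(
  moves=[
    [0.6, 0, 0, 0, 0.1],
    [1.2, 0, 0, 0, 0.1],
    [1.8, 0, 0, 0, 0.1],
    [2.2, 0, 0, 0, 0.1],
    [2.4, 0, 0, 0, 0.1],
    [2.4, 0, 0, 0, 0.1],
  ],
)

```text
time: 16.6
tool_pos: [622.7, -123.8, 251.0]
tcp_rot: [-0.891, 1.565, -0.894]
contact_force: [0.0, -0.1, 1.2]
grip_width: 23.5
```

```bash
python3 -c "
from h import *
plan(623.3,-124.4,91,90)"
```

```text
t 16.6 grasp [ 623.3 -124.6   92. ] axis [ 0.0038 -0.0047 -1.    ] jaw 89.83 q6 -1.88 F [ 0.  -0.1  1.2] w 23.5
   shift [0.1  0.02 0.  ] turn -0.17
```

arm_command(
  moves=[
    [0.1, 0, 0, 0, 0.1],
    [0.2, 0, 0, 0, 0.1],
    [0.2, 0, 0, 0, 0.1],
  ],
)

```text
time: 16.9
tool_pos: [622.8, -123.9, 250.8]
tcp_rot: [-0.766, 1.563, -0.769]
contact_force: [-3.7, 0.1, 9.8]
grip_width: 23.3
```

arm_command(
  moves=[
    [0, 0, 0, 0, 0.35],
    [0, 0, 0, 0, 0.6],
    [0, 0, 0, 0, 0.7],
    [0, 0, 0, 0, 0.7],
    [-4, 0, 0, 0, 0.7],
    [-8, 0, 0, 0, 0.7],
    [-8, 0, 0, 0, 0.7],
    [-8, 0, 0, 0, 0.7],
  ],
)

```text
time: 17.7
tool_pos: [622.4, -123.5, 331.6]
tcp_rot: [-0.675, 1.561, -0.678]
contact_force: [0.3, 0.3, -0.6]
grip_width: 64.2
```

```bash
python3 -c "
from h import *
plan(531.6,-325.2,150,96)
c=cap('scene');f=c['frame'];cv2.imwrite('pics/h_scene.png',cv2.resize(f[130:310,130:370],(800,600),interpolation=cv2.INTER_CUBIC))"
```

```text
t 17.7 grasp [ 623.5 -124.4  172.6] axis [ 0.0073 -0.0058 -1.    ] jaw 89.83 q6 -1.88 F [ 0.3  0.3 -0.6] w 64.2
   shift [  2.31 -20.1   -9.15] turn -6.17
```

View pics/h_scene.png

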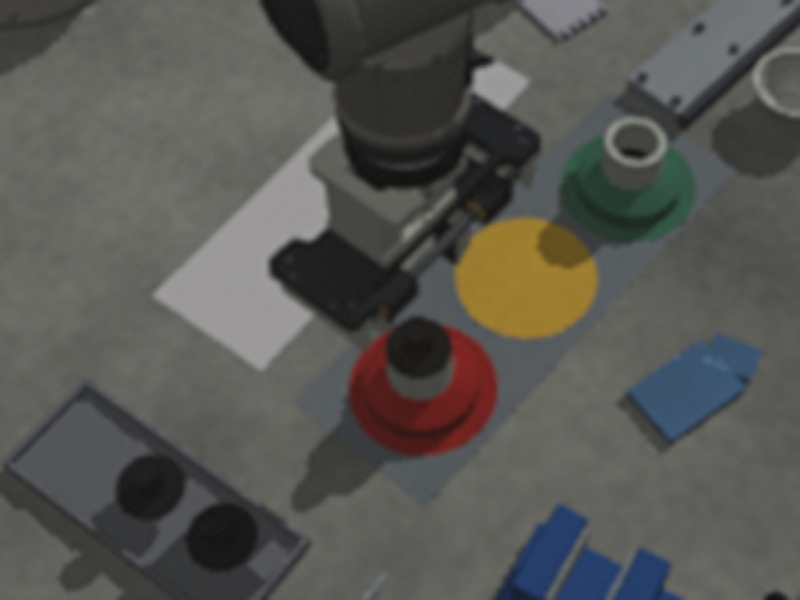

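arm_command(
  moves=[
    [0, -5, -2, -6, 0.65],
    [0, -10, -4, -6, 0.65],
    [0.5, -14, -6, -6, 0.65],
    [1, -18, -8, -6, 0.65],
    [2, -20, -9.1, -6, 0.65],
    [2, -20, -9.1, -6, 0.65],
    [2, -20, -9.1, -6, 0.65],
    [2, -20, -9.1, -6, 0.65],
    [2, -20, -9.1, -6, 0.65],
  ],
)

```text
time: 18.65
tool_pos: [531.3, -322.0, 310.8]
tcp_rot: [-0.902, 1.564, -0.799]
contact_force: [0.6, -0.5, 1.2]
grip_width: 60.0
```

```bash
python3 -c "
from h import *
plan(531.6,-323.5,55,96)
c=cap('wrist')
f=c['frame'];f=np.clip(f.astype(float)*2,0,255).astype(np.uint8);cv2.imwrite('pics/i.png',f)
print(w2px(c,[(531.6,-323.5,61),(531.6,-323.5,33)]))"
```

```text
t 18.65 grasp [ 532.1 -322.7  151.8] axis [ 0.0047 -0.0048 -1.    ] jaw 95.93 q6 -2.34 F [ 0.6 -0.5  1.2] w 60.0
   shift [ 9.68 -0.02 -0.09] turn -0.07
[[279.45991456 215.15277772]
 [279.71816882 205.00745543]]
```

View pics/i.png

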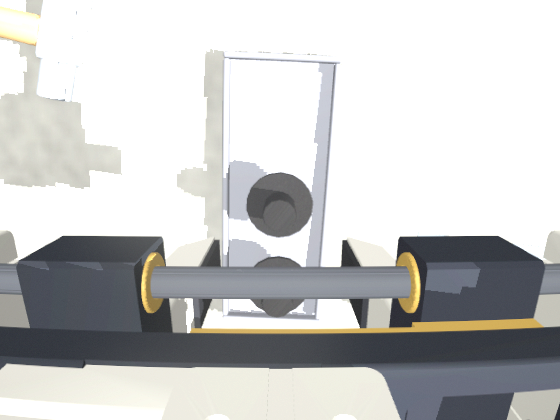

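arm_command(
  moves=[
    [3, 0, -0.1, 0, 0.6],
    [6, 0, -0.1, 0, 0.6],
    [8.5, 0, -0.1, 0, 0.6],
    [9.6, 0, -0.1, 0, 0.6],
    [9.6, 0, -0.1, 0, 0.6],
    [9.6, 0, -0.1, 0, 0.6],
    [9.6, 0, -0.1, 0, 0.6],
  ],
)

```text
time: 19.4
tool_pos: [531.3, -322.8, 216.6]
tcp_rot: [-0.867, 1.561, -0.763]
contact_force: [-0.9, 0.4, -0.6]
grip_width: 55.0
```

```bash
python3 -c "
from h import *
plan(531.6,-323.5,55,96)"
```

```text
t 19.4 grasp [ 532.5 -323.9   57.6] axis [ 0.0071 -0.0068 -1.    ] jaw 95.95 q6 -2.34 F [-0.9  0.4 -0.6] w 55.0
   shift [ 0.26  0.05 -0.08] turn -0.05
```

arm_command(
  moves=[
    [0.25, 0, -0.1, 0, 0.4],
    [0.25, 0, -0.1, 0, 0.2],
    [0.25, 0, -0.1, 0, 0.1],
    [0.25, 0, -0.1, 0, 0.1],
    [0.25, 0, -0.1, 0, 0.1],
    [0.25, 0, -0.1, 0, 0.1],
    [0.25, 0, -0.1, 0, 0.1],
  ],
)

```text
time: 20.1
tool_pos: [530.4, -322.9, 214.2]
tcp_rot: [-0.865, 1.561, -0.761]
contact_force: [-0.1, 0.6, 2.0]
grip_width: 23.2
```

arm_command(
  moves=[
    [-3, 0, 0, 0, 0.1],
    [-6, 0, 0, 0, 0.1],
    [-9, 0, 0, 0, 0.1],
    [-12, 0, 0, 0, 0.1],
    [-12.5, 0, 0, 0, 0.1],
    [-12.5, 0, 0, 0, 0.1],
    [-12.5, 0, 0, 0, 0.1],
  ],
)

```text
time: 20.8
tool_pos: [529.2, -321.8, 337.6]
tcp_rot: [-0.893, 1.563, -0.789]
contact_force: [-0.3, 0.7, -1.2]
grip_width: 23.4
```

```bash
python3 -c "
from h import *
plan(634.5,142.5,175,90)
c=cap('top');cv2.imwrite('pics/j.png',c['frame'])"
```

```text
t 20.8 grasp [ 530.  -322.7  178.6] axis [ 0.0052 -0.0052 -1.    ] jaw 95.95 q6 -2.34 F [-0.3  0.7 -1.2] w 23.4
   shift [ 0.17 45.18 15.22] turn 5.95
```

View pics/j.png

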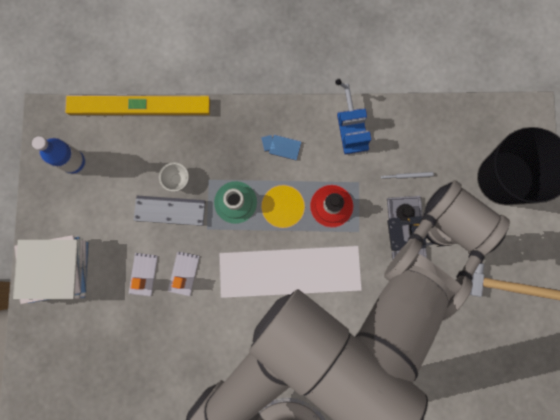

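arm_command(
  moves=[
    [0, 4, 1, 2, 0.1],
    [0, 8, 2.5, 6, 0.1],
    [0, 12, 4, 6, 0.1],
    [0, 16, 5.4, 6, 0.1],
    [0, 20, 6.8, 6, 0.1],
    [0, 24, 8.1, 6, 0.1],
    [0, 28, 9.4, 6, 0.1],
    [0, 32, 10.8, 6, 0.1],
    [0, 36, 12.1, 6, 0.1],
    [0, 40, 13.5, 6, 0.1],
  ],
)

```text
time: 21.85
tool_pos: [621.9, 91.7, 333.9]
tcp_rot: [-1.263, 1.566, -1.264]
contact_force: [0.9, -0.3, -1.2]
grip_width: 23.3
```

```bash
python3 -c "
from h import *
plan(634.5,142.5,150,90)"
```

```text
t 21.85 grasp [622.1  90.9 174.9] axis [ 0.0016 -0.0049 -1.    ] jaw 89.95 q6 -1.54 F [ 0.9 -0.3 -1.2] w 23.3
   shift [2.46 5.17 1.23] turn -0.05
```

arm_command(
  moves=[
    [0.5, 3, 0.6, 0, 0.1],
    [1.5, 5.1, 1.2, 0, 0.1],
    [2.5, 5.1, 1.2, 0, 0.1],
    [2.5, 5.1, 1.2, 0, 0.1],
    [2.5, 5.1, 1.2, 0, 0.1],
    [2.5, 5.1, 1.2, 0, 0.1],
  ],
)

```text
time: 22.45
tool_pos: [634.1, 141.4, 308.9]
tcp_rot: [-1.224, 1.565, -1.226]
contact_force: [-0.6, -0.0, -1.0]
grip_width: 23.6
```

```bash
python3 -c "
from h import *
plan(634.5,142.5,115,90)
c=cap('top');f=c['frame'];cv2.imwrite('pics/k.png',cv2.resize(f[150:300,120:270],(600,600)))"
```

```text
t 22.45 grasp [634.4 140.6 149.9] axis [ 0.0018 -0.0051 -1.    ] jaw 89.86 q6 -1.46 F [-0.6 -0.  -1. ] w 23.6
   shift [3.49 0.21 0.  ] turn -0.14
```

View pics/k.png

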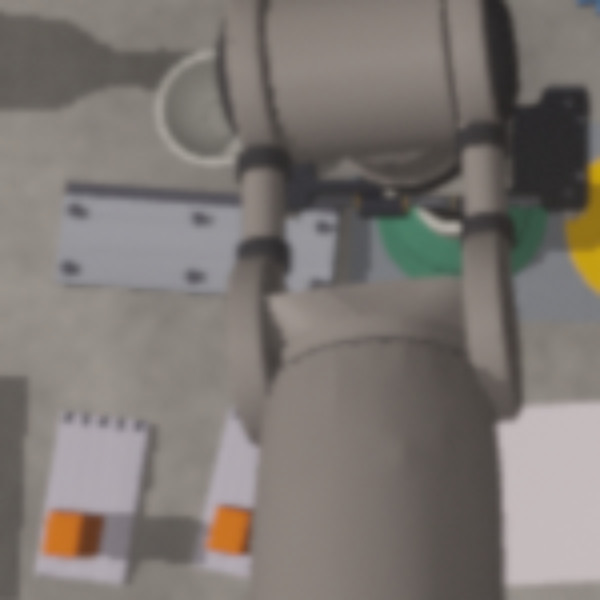

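arm_command(
  moves=[
    [0.5, 0.2, 0, 0, 0.1],
    [1.5, 0.2, 0, 0, 0.1],
    [2.5, 0.2, 0, 0, 0.1],
    [3.4, 0.2, 0, 0, 0.1],
    [3.4, 0.2, 0, 0, 0.1],
    [3.4, 0.2, 0, 0, 0.1],
  ],
)

```text
time: 23.1
tool_pos: [634.2, 143.3, 274.7]
tcp_rot: [-1.269, 1.565, -1.271]
contact_force: [-0.1, -0.0, -1.0]
grip_width: 23.0
```

```bash
python3 -c "
from h import *
plan(634.5,142.5,92,90)
c=cap('scene');f=c['frame'];cv2.imwrite('pics/l.png',cv2.resize(f[110:230,260:380],(600,600),interpolation=cv2.INTER_CUBIC))
c=cap('wrist');cv2.imwrite('pics/l2.png',c['frame'])"
```

```text
t 23.1 grasp [634.5 142.5 115.7] axis [ 0.0016 -0.0051 -1.    ] jaw 89.87 q6 -1.46 F [-0.1 -0.  -1. ] w 23.0
   shift [2.37 0.01 0.  ] turn -0.13
```

View pics/l.png

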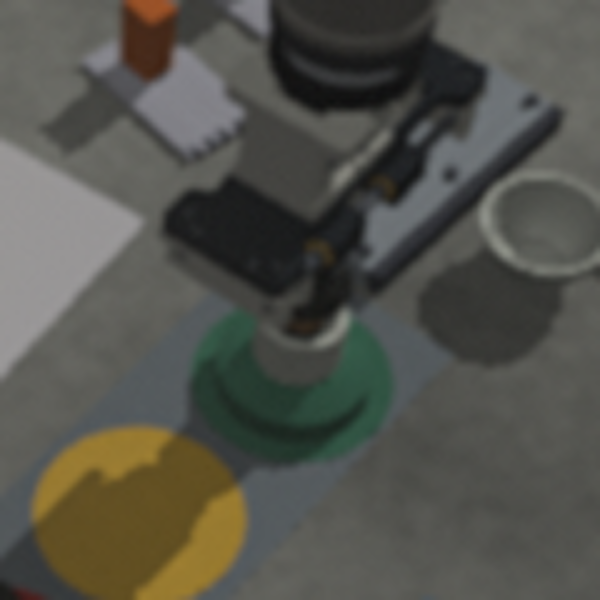

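View pics/l2.png

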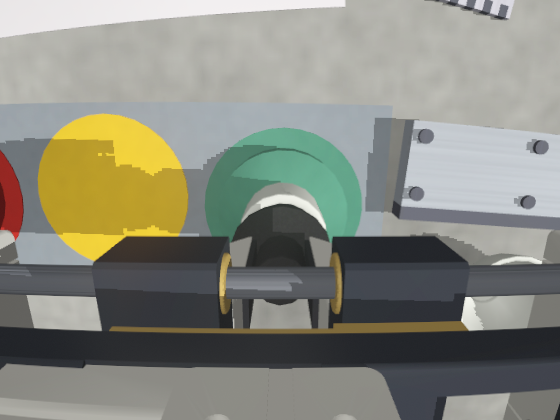

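Aligned over the neck, with rim and stopper centred at column ~282. Lowering.

arm_command(
  moves=[
    [0.6, 0, 0, 0, 0.1],
    [1.2, 0, 0, 0, 0.1],
    [1.8, 0, 0, 0, 0.1],
    [2.2, 0, 0, 0, 0.1],
    [2.4, 0, 0, 0, 0.1],
    [2.5, 0, 0, 0, 0.1],
    [2.55, 0, 0, 0, 0.1],
    [2.55, 0, 0, 0, 0.1],
  ],
)

```text
time: 24.0
tool_pos: [634.3, 143.2, 251.2]
tcp_rot: [-0.956, 1.565, -0.958]
contact_force: [-3.3, -0.5, 6.3]
grip_width: 23.6
```

```bash
python3 -c "
from h import *
plan(634.5,142.5,91,90)"
```

```text
t 24.0 grasp [634.9 142.4  92.2] axis [ 0.0035 -0.005  -1.    ] jaw 89.87 q6 -1.46 F [-3.3 -0.5  6.3] w 23.6
   shift [ 0.12  0.01 -0.04] turn -0.13
```

Flange contact (6 N at the expected 92 mm). Press a touch more, then release.

arm_command(
  moves=[
    [0.1, 0, 0, 0, 0.1],
    [0.15, 0, 0, 0, 0.1],
    [0.15, 0, 0, 0, 0.1],
  ],
)

```text
time: 24.3
tool_pos: [634.3, 143.2, 251.1]
tcp_rot: [-0.848, 1.564, -0.85]
contact_force: [-4.7, -0.2, 9.8]
grip_width: 23.4
```

arm_command(
  moves=[
    [0, 0, 0, 0, 0.35],
    [0, 0, 0, 0, 0.6],
    [0, 0, 0, 0, 0.7],
    [0, 0, 0, 0, 0.7],
    [-4, 0, 0, 0, 0.7],
    [-8, 0, 0, 0, 0.7],
    [-8, 0, 0, 0, 0.7],
    [-8, 0, 0, 0, 0.7],
  ],
)

```text
time: 25.1
tool_pos: [634.0, 143.6, 331.9]
tcp_rot: [-0.636, 1.563, -0.638]
contact_force: [-0.4, -0.6, -0.5]
grip_width: 64.5
```

```bash
python3 -c "
from h import *
plan(412,287,150,90)
c=cap('scene');f=c['frame'];cv2.imwrite('pics/m.png',cv2.resize(f[60:240,220:400],(600,600),interpolation=cv2.INTER_CUBIC))
c=cap('wrist');cv2.imwrite('pics/m2.png',c['frame'])"
```

```text
t 25.1 grasp [635.  142.9 172.9] axis [ 0.0063 -0.0047 -1.    ] jaw 89.88 q6 -1.46 F [-0.4 -0.6 -0.5] w 64.5
   shift [  2.09  14.37 -22.34] turn -0.12
```

View pics/m.png

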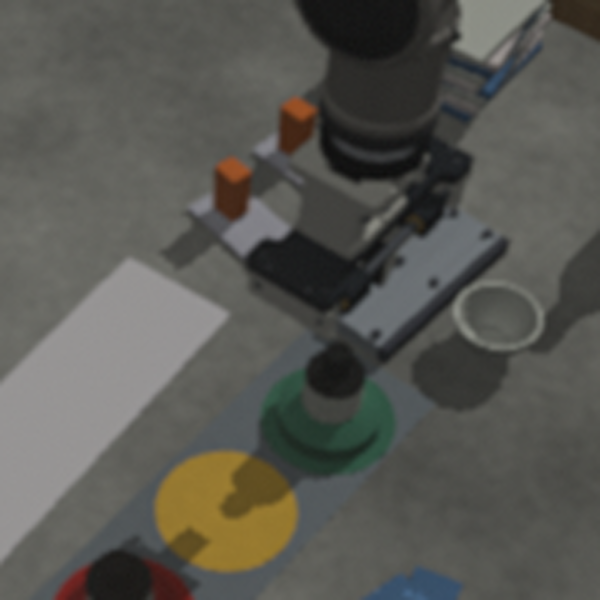

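View pics/m2.png

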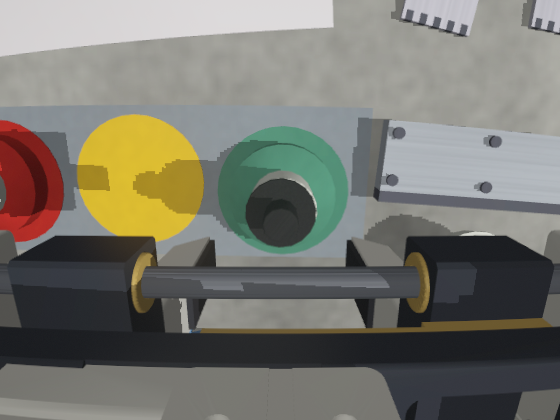

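arm_command(
  moves=[
    [0, 3, -5, 5, 0.8],
    [0, 6, -10, 11, 0.8],
    [0, 10, -15, 11, 0.8],
    [0, 13, -20, 11, 0.8],
    [0, 14, -22.5, 11, 0.8],
    [0, 14, -22.5, 11, 0.8],
    [0, 14, -22.5, 11, 0.8],
    [0, 14, -22.5, 11, 0.8],
    [0, 14, -22.5, 11, 0.8],
    [0, 14, -22.5, 11, 0.8],
  ],
)

```text
time: 26.2
tool_pos: [410.0, 283.4, 328.2]
tcp_rot: [-1.069, 1.565, -1.265]
contact_force: [0.2, -0.2, 0.2]
grip_width: 73.3
```

```bash
python3 -c "
from h import *
plan(412,283,120,79)
c=cap('wrist');f=c['frame'];cv2.imwrite('pics/n.png',cv2.resize(f,(800,600)))
print(w2px(c,[(412,283,60),(436.6,277,5)]))
m=masks(f)['orange']
for k in comps(m): print(k[0],k[1],k[3])"
```

```text
t 26.2 grasp [410.3 282.5 169.2] axis [ 0.0017 -0.0054 -1.    ] jaw 78.78 q6 -0.92 F [ 0.2 -0.2  0.2] w 73.3
   shift [4.92 0.1  0.14] turn -0.22
[[281.49932747 211.3060003 ]
 [280.33095491 221.92362033]]
2043 [419.70288791 178.22320117] [394 156  52  47]
1172 [289.0665529 210.0383959] [274 182  30  49]
```

View pics/n.png

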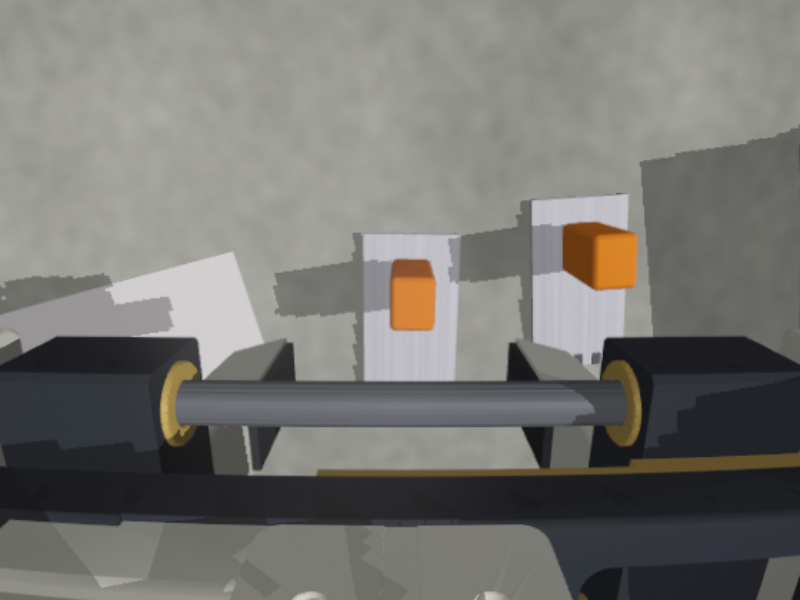

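```bash
python3 -c "
from h import *
c=cap('wrist')
print('block',px2w(c,[(288.75,211.4)],60))
P=px2w(c,np.array([(362,234),(460,235),(363.5,378),(456.5,378)])*.7,5);print(P.round(1))
b=(P[0]+P[1])/2;m=(P[2]+P[3])/2;d=m-b;print('back mid',b,'yaw',np.degrees(np.arctan2(d[1],d[0])),'edge yaw',np.degrees(np.arctan2(*(P[1]-P[0])[1::-1]))-90)
P=px2w(c,np.array([(532,199),(627,194),(532,340),(624,340)])*.7,5);print('A',P.round(1), 'blockA',px2w(c,np.array([(617,260)])*.7,60))
"
```

```text
block [[412.95960472 288.30205617  60.        ]]
[[379.5 264.1   5. ]
 [391.7 323.2   5. ]
 [473.4 244.7   5. ]
 [485.2 305.4   5. ]]
back mid [385.60473084 293.66212864   5.        ] yaw -11.252265780960768 edge yaw -11.69225289489728
A [[378.4 369.9   5. ]
 [386.1 428.2   5. ]
 [468.4 358.2   5. ]
 [480.5 418.5   5. ]] blockA [[411.24303012 396.11990387  60.        ]]
```

arm_command(
  moves=[
    [2, 0.6, 0.2, 0, 0.8],
    [5, 0.6, 0.2, 0, 0.8],
    [5, 0.6, 0.2, 0, 0.8],
    [5, 0.6, 0.2, 0, 0.8],
    [5, 0.6, 0.2, 0, 0.8],
  ],
)

```text
time: 26.8
tool_pos: [413.5, 288.8, 279.5]
tcp_rot: [-0.729, 1.565, -0.925]
contact_force: [-0.2, 0.6, 0.6]
grip_width: 73.2
```

```bash
python3 -c "
from h import *
plan(413.5,288,41,78.8)
c=cap('wrist');f=c['frame'];cv2.imwrite('pics/o.png',f)
print(w2px(c,[(413.5,288,60)]))"
```

```text
t 26.8 grasp [414.  288.1 120.5] axis [ 0.0034 -0.0045 -1.    ] jaw 78.77 q6 -0.91 F [-0.2  0.6  0.6] w 73.2
   shift [ 7.95  0.01 -0.08] turn -0.03
[[279.70502644 229.29609429]]
```

View pics/o.png

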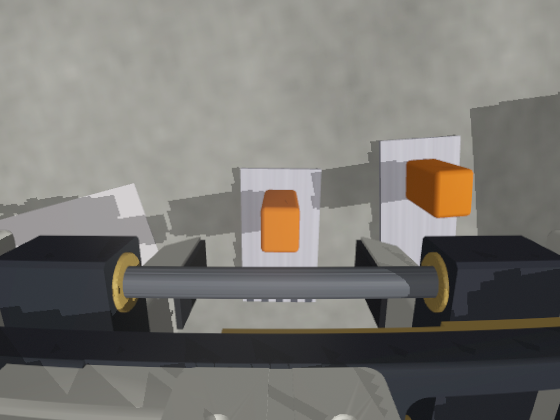

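arm_command(
  moves=[
    [3, 0, -0.1, 0, 0.7],
    [6, 0, -0.1, 0, 0.6],
    [7.5, 0, -0.1, 0, 0.6],
    [7.9, 0, -0.1, 0, 0.6],
    [7.9, 0, -0.1, 0, 0.6],
    [7.9, 0, -0.1, 0, 0.4],
    [7.9, 0, -0.1, 0, 0.3],
    [7.9, 0, -0.1, 0, 0.2],
    [7.9, 0, -0.1, 0, 0.1],
    [7.9, 0, -0.1, 0, 0.1],
  ],
)

```text
time: 27.85
tool_pos: [412.8, 288.7, 201.0]
tcp_rot: [-0.546, 1.565, -0.741]
contact_force: [0.9, -0.5, 2.5]
grip_width: 23.7
```

arm_command(
  moves=[
    [0, 0, 0, 0, 0.1],
    [0, 0, 0, 0, 0.1],
    [0, 0, 0, 0, 0.1],
    [0, 0, 0, 0, 0.1],
  ],
)

```text
time: 28.25
tool_pos: [412.8, 288.7, 201.0]
tcp_rot: [-0.565, 1.565, -0.761]
contact_force: [-0.9, -0.2, 1.0]
grip_width: 23.7
```

```bash
python3 -c "
from h import *
plan(413.5,288,41,87)
c=cap('wrist');f=c['frame'];cv2.imwrite('pics/p.png',f)"
```

```text
t 28.25 grasp [413.4 288.1  42. ] axis [ 0.0043 -0.0041 -1.    ] jaw 78.78 q6 -0.91 F [-0.9 -0.2  1. ] w 23.7
   shift [ 0.1  -0.    0.01] turn -8.22
```

View pics/p.png

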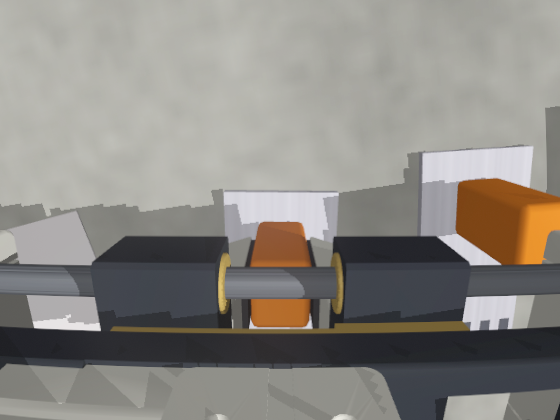

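```bash
python3 -c "
import cv2
f=cv2.imread('pics/m2.png');cv2.imwrite('pics/m3.png',cv2.resize(f[100:220,360:560],(800,480),interpolation=cv2.INTER_CUBIC))"
```

```text
(no output)
```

View pics/m3.png

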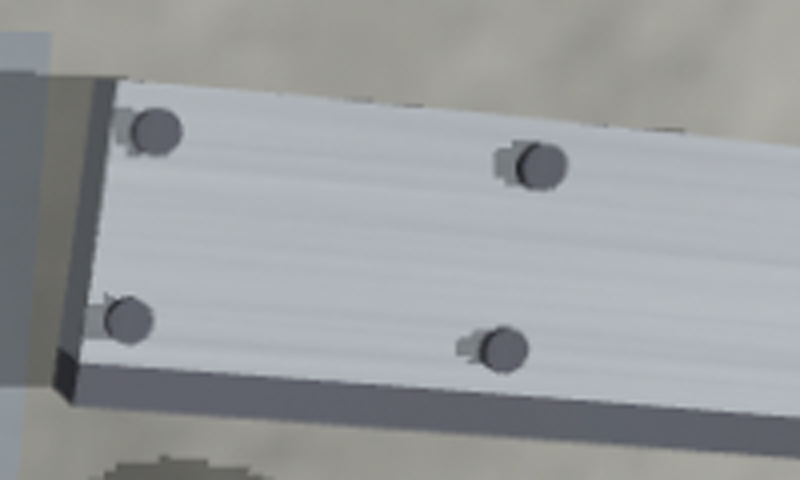

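```bash
python3 -c "
from h import *
c=bot.capture('wrist')
T=np.eye(4);T[:3,:3]=R.from_euler('xyz',[-0.636,1.563,-0.638]).as_matrix();T[:3,3]=[634.0,143.6,331.9];print(T[:3,0])
c['T']=T@np.array(c['T_tool_cam'])
q=lambda a:np.array(a,float)/4+np.array([360,100])-.4
P=px2w(c,q([(118,80),(800,148),(80,363),(800,415)]),18)[:,:2];print(P.round(1))
d=P[1]-P[0];print('yaw front',np.degrees(np.arctan2(d[1],d[0]))-90);d=P[3]-P[2];print('yaw back',np.degrees(np.arctan2(d[1],d[0]))-90);d=P[2]-P[0];print('side',np.degrees(np.arctan2(d[1],d[0])),np.linalg.norm(d))
print('rivets',px2w(c,q([(157,132),(543,166),(128,320),(503,349)]),20)[:,:2].round(1))
t=cap('top')
z=lambda pts:np.c_[120+np.array(pts,float)[:,0]/4-.4,150+np.array(pts,float)[:,1]/3.75-.4]
print('top rivets',px2w(t,z([(325,213),(203,206),(77,199),(319,267),(196,259),(69,252)]),20)[:,:2].round(1))
"
```

```text
[ 0.00626264 -0.00464337 -0.99996961]
[[570.6 233.1]
 [581.8 388.1]
 [630.8 229.1]
 [642.4 400.2]]
yaw front -4.138100568828733
yaw back -3.859997982949295
side -3.8008401856924947 60.33882440810732
rivets [[581.1 241.5]
 [587.  326.6]
 [620.9 238.3]
 [626.9 323.2]]
top rivets [[619.4 234.7]
 [624.7 318.4]
 [630.  404.7]
 [579.7 237.9]
 [585.7 321.9]
 [591.  408.5]]
```

```bash
python3 -c "
from h import *
plan(484.4,290.8,41.7,86)"
```

```text
t 28.4 grasp [413.5 288.1  42. ] axis [ 0.0043 -0.0041 -1.    ] jaw 78.78 q6 -0.91 F [-0.6  0.4  1.3] w 24.1
   shift [0.06 1.65 6.91] turn -7.22
```

arm_command(
  moves=[
    [0.02, 0.2, 0.7, -1, 0.1],
    [0.03, 0.4, 1.7, -2, 0.1],
    [0.04, 0.7, 2.7, -3, 0.1],
    [0.05, 0.9, 3.7, -4, 0.1],
    [0.06, 1.2, 4.7, -5, 0.1],
    [0.06, 1.4, 5.7, -6, 0.1],
    [0.06, 1.6, 6.6, -7, 0.1],
    [0.06, 1.65, 6.9, -7.2, 0.1],
    [0.06, 1.65, 6.9, -7.2, 0.1],
    [0.06, 1.65, 6.9, -7.2, 0.1],
  ],
)

```text
time: 29.4
tool_pos: [484.2, 291.5, 201.0]
tcp_rot: [-0.471, 1.564, -0.541]
contact_force: [1.9, -0.1, 3.4]
grip_width: 23.4
```

```bash
python3 -c "
from h import *
plan(484.4,290.8,41.7,86)
c=cap('scene');f=c['frame'];cv2.imwrite('pics/q.png',cv2.resize(f[60:210,240:390],(600,600),interpolation=cv2.INTER_CUBIC))
c=cap('top');f=c['frame'];cv2.imwrite('pics/q2.png',cv2.resize(f[150:300,120:270],(600,600),interpolation=cv2.INTER_CUBIC))
c=cap('wrist');cv2.imwrite('pics/q3.png',c['frame'])"
```

```text
t 29.4 grasp [485.1 290.9  42. ] axis [ 0.0059 -0.0036 -1.    ] jaw 85.96 q6 -1.09 F [ 1.9 -0.1  3.4] w 23.4
   shift [ 0.03 -0.02 -0.07] turn -0.04
```

View pics/q.png

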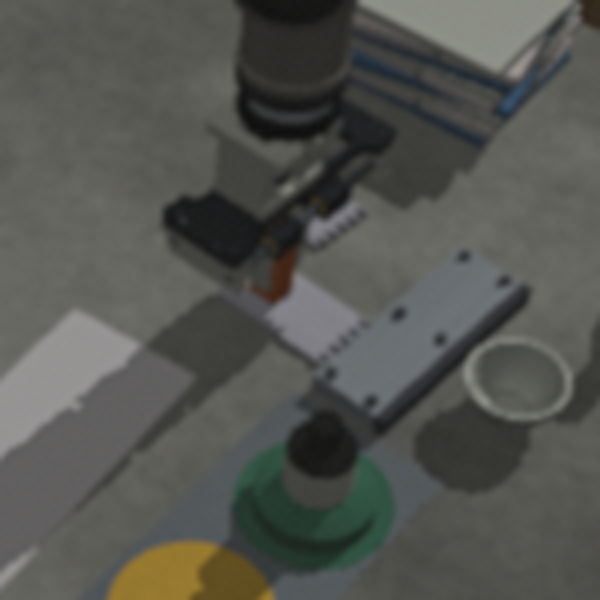

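View pics/q2.png

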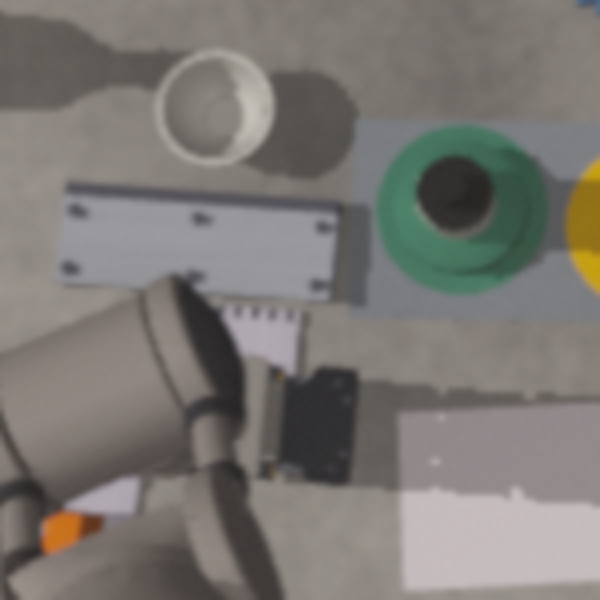

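View pics/q3.png

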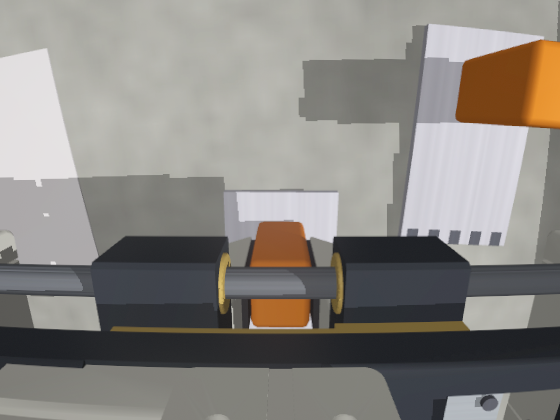

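```bash
python3 -c "
from h import *
plan(510,289,41.7,86)
plan(554.3,285.9,41.7,86)"
```

```text
t 29.55 grasp [485.1 290.9  42. ] axis [ 0.006  -0.0036 -1.    ] jaw 85.97 q6 -1.09 F [ 2.8 -1.1  2.7] w 23.7
   shift [ 0.04 -0.02  2.5 ] turn -0.03
t 29.55 grasp [485.1 290.9  42. ] axis [ 0.006  -0.0036 -1.    ] jaw 85.97 q6 -1.09 F [ 2.8 -1.1  2.7] w 23.7
   shift [ 0.07 -0.02  6.94] turn -0.03
```

arm_command(
  moves=[
    [0.02, 0, 0.4, 0, 0.1],
    [0.03, 0, 0.9, 0, 0.1],
    [0.04, 0, 1.4, 0, 0.1],
    [0.05, 0, 1.9, 0, 0.1],
    [0.05, 0, 2.4, 0, 0.1],
    [0.05, 0, 2.4, 0, 0.1],
  ],
)

```text
time: 30.15
tool_pos: [507.9, 289.9, 201.0]
tcp_rot: [-0.528, 1.565, -0.598]
contact_force: [-1.9, 0.1, 5.4]
grip_width: 23.8
```

```bash
python3 -c "
from h import *
plan(554.3,285.9,41.7,86)
c=cap('scene');f=c['frame'];cv2.imwrite('pics/r.png',cv2.resize(f[60:210,240:390],(600,600),interpolation=cv2.INTER_CUBIC))
c=cap('top');f=c['frame'];cv2.imwrite('pics/r2.png',cv2.resize(f[150:300,120:270],(600,600),interpolation=cv2.INTER_CUBIC))"
```

```text
t 30.15 grasp [508.7 289.4  42. ] axis [ 0.0051 -0.0035 -1.    ] jaw 85.98 q6 -1.11 F [-1.9  0.1  5.4] w 23.8
   shift [ 0.05 -0.03  4.57] turn -0.02
```

View pics/r.png

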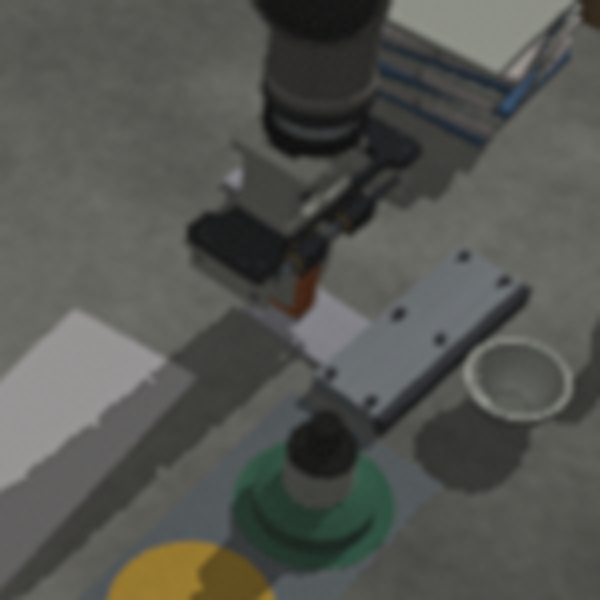

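View pics/r2.png

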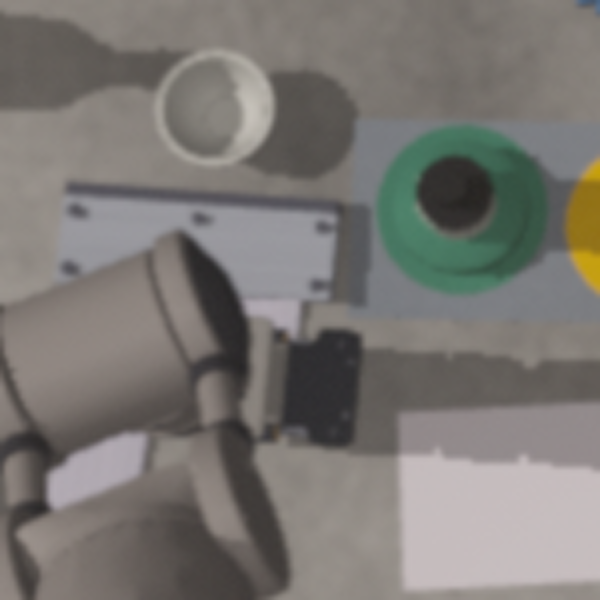

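arm_command(
  moves=[
    [0.01, 0, 0.5, 0, 0.1],
    [0.02, 0, 1, 0, 0.1],
    [0.03, 0, 1.6, 0, 0.1],
    [0.03, 0, 2.2, 0, 0.1],
    [0.04, 0, 2.8, 0, 0.1],
    [0.04, 0, 3.4, 0, 0.1],
    [0.05, 0, 4, 0, 0.1],
    [0.05, 0, 4.3, 0, 0.1],
    [0.05, 0, 4.3, 0, 0.1],
  ],
)

```text
time: 31.15
tool_pos: [550.5, 287.1, 200.9]
tcp_rot: [-0.606, 1.565, -0.677]
contact_force: [-2.8, -1.0, 5.6]
grip_width: 24.0
```

```bash
python3 -c "
from h import *
plan(554.3,285.9,41.7,86)"
```

```text
t 31.15 grasp [551.1 286.5  41.9] axis [ 0.0043 -0.0034 -1.    ] jaw 85.99 q6 -1.14 F [-2.8 -1.   5.6] w 24.0
   shift [ 0.03 -0.04  0.32] turn -0.01
```

Smooth. Advance to the back stop, watching the force.

arm_command(
  moves=[
    [0, 0, 0.2, 0, 0.1],
    [0, 0, 0.4, 0, 0.1],
    [0, 0, 0.6, 0, 0.1],
    [0, 0, 0.6, 0, 0.1],
  ],
)

```text
time: 31.55
tool_pos: [553.4, 287.1, 200.9]
tcp_rot: [-2.403, 1.563, -2.473]
contact_force: [-16.0, 0.5, 14.0]
grip_width: 24.2
```

```bash
python3 -c "
from h import *
plan(554.3,285.9,41.7,86)"
```

```text
t 31.55 grasp [552.4 286.4  41.9] axis [-0.0058 -0.0046 -1.    ] jaw 85.99 q6 -1.14 F [-16.    0.5  14. ] w 24.2
   shift [ 0.02 -0.04  0.19] turn -0.01
```

arm_command(
  moves=[
    [0, 0, 0.3, 0, 0.1],
    [0, 0, 0.6, 0, 0.1],
    [0, 0, 0.6, 0, 0.1],
  ],
)

```text
time: 31.85
tool_pos: [555.7, 287.3, 200.7]
tcp_rot: [-2.758, 1.552, -2.828]
contact_force: [-19.7, 0.6, 16.2]
grip_width: 24.3
```

```bash
python3 -c "
from h import *
plan(554.3,285.9,41.7,86)"
```

```text
t 31.85 grasp [552.9 286.4  41.7] axis [-0.0178 -0.0058 -0.9998] jaw 85.98 q6 -1.15 F [-19.7   0.6  16.2] w 24.3
   shift [ 0.   -0.04  0.14] turn -0.02
```

arm_command(
  moves=[
    [0, 0, 0, 0, 0.2],
    [0, 0, 0, 0, 0.4],
    [0, 0, 0, 0, 0.6],
    [0, 0, 0, 0, 0.6],
    [-4, 0, 0, 0, 0.6],
    [-8, 0, 0, 0, 0.6],
    [-12, 0, 0, 0, 0.8],
    [-12, 0, 0, 0, 0.8],
    [-12, 0, 0, 0, 0.8],
  ],
)

```text
time: 32.75
tool_pos: [558.0, 287.9, 321.4]
tcp_rot: [-2.759, 1.554, -2.83]
contact_force: [0.3, 0.1, -0.6]
grip_width: 72.0
```

```bash
python3 -c "
from h import *
plan(411,395,150,81)
c=cap('wrist');cv2.imwrite('pics/s.png',c['frame'])
c=cap('top');f=c['frame'];cv2.imwrite('pics/s2.png',f)
c=cap('scene');f=c['frame'];cv2.imwrite('pics/s3.png',cv2.resize(f[60:210,240:390],(600,600),interpolation=cv2.INTER_CUBIC))"
```

```text
t 32.75 grasp [555.4 287.  162.4] axis [-0.0161 -0.0052 -0.9999] jaw 85.97 q6 -1.15 F [ 0.3  0.1 -0.6] w 72.0
   shift [  1.42   9.76 -15.14] turn 4.97
```

View pics/s.png

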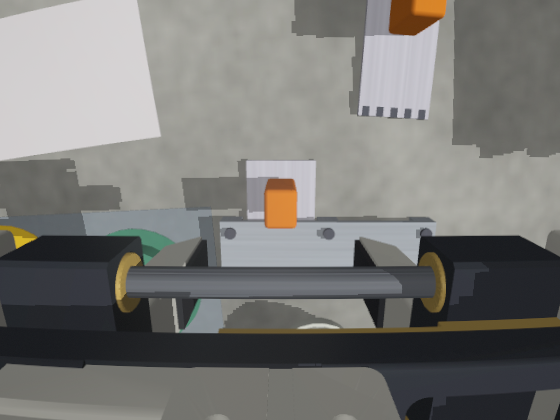

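View pics/s2.png

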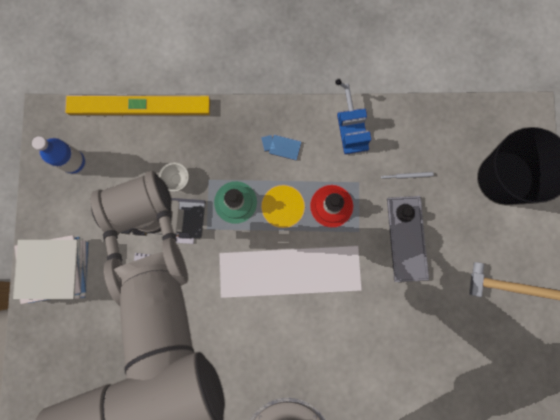

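View pics/s3.png

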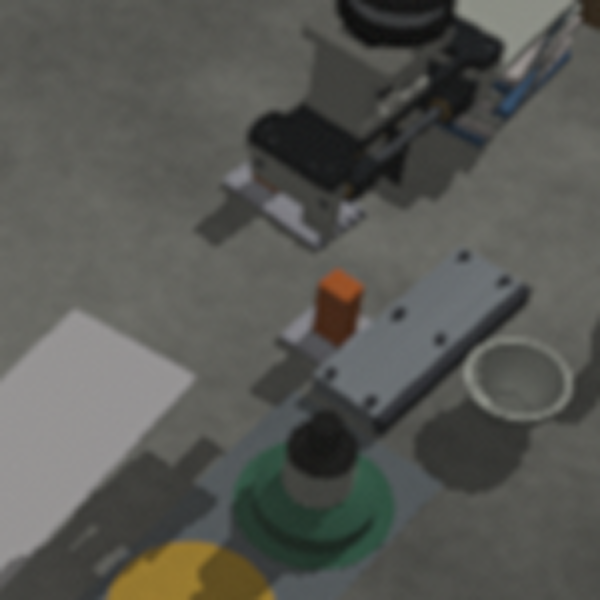

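```bash
python3 -c "
from h import *
c=cap('wrist');f=c['frame'];cv2.imwrite('pics/s4.png',cv2.resize(f[145:260,210:350],None,fx=5,fy=5,interpolation=cv2.INTER_CUBIC))
print('back',px2w(c,[(247,160.5),(315,160.5)],5)[:,:2],'front',px2w(c,[(246,219),(315,219)],18)[:,:2],px2w(c,[(246,219),(315,219)],5)[:,:2])
print('rivets',px2w(c,[(230.5,233),(328.5,234),(426,233)],20)[:,:2])"
```

```text
back [[518.30056982 259.80820532]
 [522.26363572 317.62814207]] front [[566.27354199 255.92264712]
 [570.18702023 314.20975234]] [[569.75015274 254.23362517]
 [573.84416522 315.20959617]]
rivets [[577.1644171  241.8410498 ]
 [583.60065685 324.90865012]
 [588.60015609 408.73355156]]
```

View pics/s4.png

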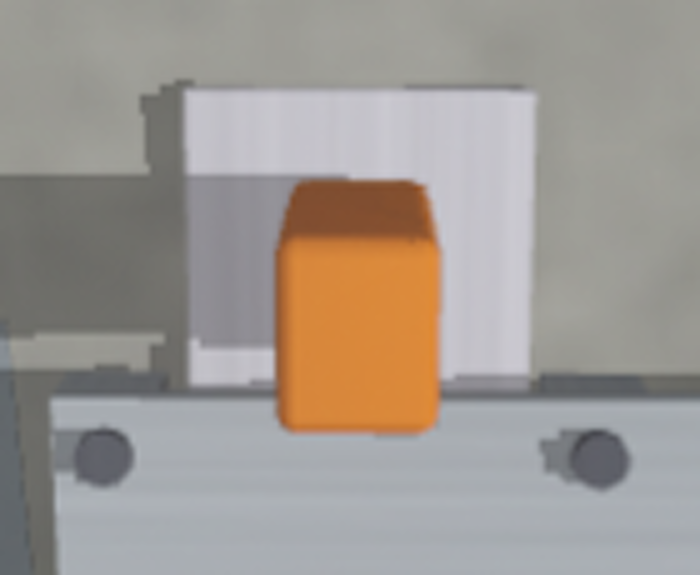

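```bash
python3 -c "
from h import *
c=cap('wrist')
b=px2w(c,[(246.6,162.7),(316.8,162.7)],5)[:,:2];f=px2w(c,[(246.6,224.3),(316.8,224.3)],18)[:,:2];print(b,f,f-b)"
```

```text
[[520.19958389 259.31464841]
 [524.28477154 319.08925783]] [[571.01842672 256.02176666]
 [575.00165502 315.54779203]] [[50.81884282 -3.29288174]
 [50.71688347 -3.5414658 ]]
```

arm_command(
  moves=[
    [0, 2, -4, 3.5, 0.8],
    [0, 5, -8, 3.5, 0.8],
    [0, 8, -12, 3.5, 0.8],
    [0, 9.8, -15, 3.5, 0.8],
    [0, 9.8, -15, 3.5, 0.8],
    [0, 9.8, -15, 3.5, 0.8],
    [0, 9.8, -15, 3.5, 0.8],
    [0, 9.8, -15, 3.5, 0.8],
  ],
)

```text
time: 33.8
tool_pos: [416.0, 395.4, 320.9]
tcp_rot: [-2.679, 1.549, -2.812]
contact_force: [0.2, -0.6, -0.3]
grip_width: 73.5
```

```bash
python3 -c "
from h import *
plan(411,396,120,82.5)
c=cap('wrist');f=c['frame'];cv2.imwrite('pics/t.png',cv2.resize(f[120:270,190:390],(800,600),interpolation=cv2.INTER_CUBIC))
print(w2px(c,[(411,396,60)]))"
```

```text
t 33.8 grasp [412.8 394.2 162. ] axis [-0.0207 -0.0071 -0.9998] jaw 82.38 q6 -0.82 F [ 0.2 -0.6 -0.3] w 73.5
   shift [ 4.2   0.19 -0.12] turn -0.12
[[283.20820892 212.21678537]]
```

View pics/t.png

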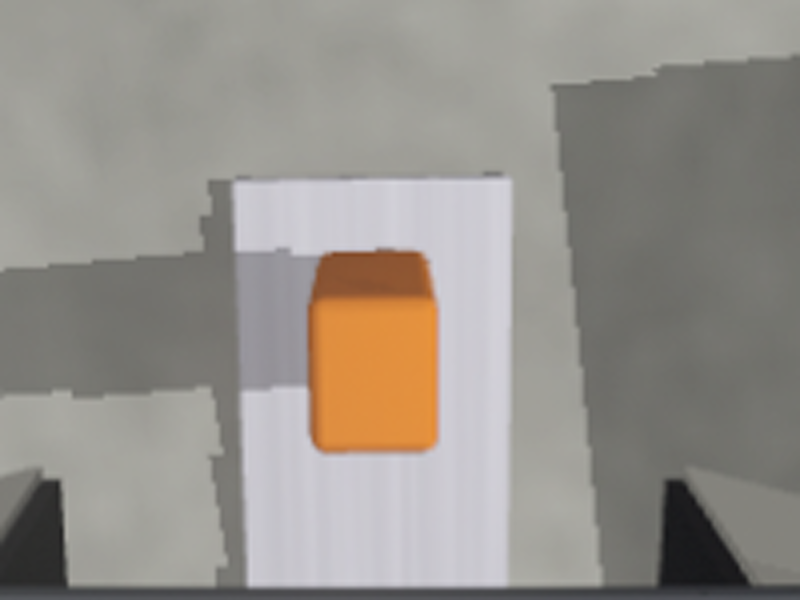

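arm_command(
  moves=[
    [0, 0, 3, 0, 0.8],
  ],
)

```text
time: 33.95
tool_pos: [444.5, 391.4, 320.5]
tcp_rot: [-2.696, 1.547, -2.828]
contact_force: [0.2, -0.2, 0.6]
grip_width: 73.5
```

arm_command(
  moves=[
    [0, 0, -3, 0, 0.8],
  ],
)

```text
time: 34.05
tool_pos: [420.2, 393.8, 320.5]
tcp_rot: [-2.671, 1.551, -2.808]
contact_force: [-1.0, 1.8, 0.1]
grip_width: 73.6
```

```bash
python3 -c "
from h import *
plan(412,396.3,100,83)"
```

```text
t 34.05 grasp [417.2 392.8 161.5] axis [-0.019  -0.0066 -0.9998] jaw 82.11 q6 -0.82 F [-1.   1.8  0.1] w 73.6
   shift [ 6.16  0.34 -0.45] turn -0.89
```

arm_command(
  moves=[
    [2, 0.3, -0.4, -0.9, 0.8],
    [5, 0.3, -0.4, -0.9, 0.8],
    [6, 0.3, -0.4, -0.9, 0.8],
    [6, 0.3, -0.4, -0.9, 0.8],
    [6, 0.3, -0.4, -0.9, 0.7],
    [6, 0.3, -0.4, -0.9, 0.7],
  ],
)

```text
time: 34.65
tool_pos: [416.1, 397.1, 261.8]
tcp_rot: [-2.723, 1.553, -2.845]
contact_force: [0.5, -0.0, -0.1]
grip_width: 65.4
```

```bash
python3 -c "
from h import *
plan(412,396.3,42,83)
c=cap('wrist');f=c['frame'];cv2.imwrite('pics/u.png',f)
print(w2px(c,[(412,396.3,60)]))"
```

```text
t 34.65 grasp [413.4 396.2 102.8] axis [-0.0171 -0.0052 -0.9998] jaw 82.99 q6 -0.82 F [ 0.5 -0.  -0.1] w 65.4
   shift [ 6.08  0.03 -0.04] turn -0.01
[[279.94742161 239.30579395]]
```

View pics/u.png

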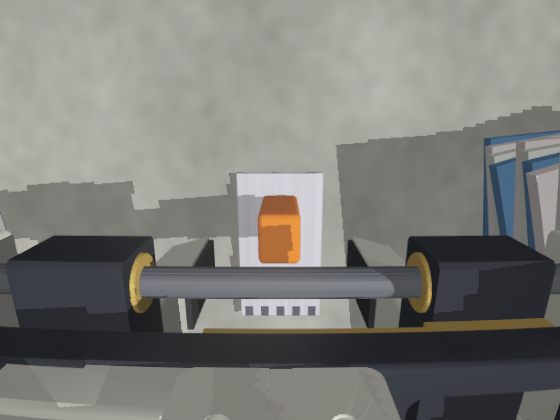

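arm_command(
  moves=[
    [2.5, 0, 0, 0, 0.65],
    [5, 0, 0, 0, 0.6],
    [6, 0, 0, 0, 0.6],
    [6, 0, 0, 0, 0.6],
    [6, 0, 0, 0, 0.5],
    [6, 0, 0, 0, 0.4],
    [6, 0, 0, 0, 0.3],
    [6, 0, 0, 0, 0.2],
    [6, 0, 0, 0, 0.1],
    [6, 0, 0, 0, 0.1],
  ],
)

```text
time: 35.7
tool_pos: [415.1, 396.9, 202.4]
tcp_rot: [-2.742, 1.554, -2.864]
contact_force: [-0.2, -0.8, 4.4]
grip_width: 24.0
```

arm_command(
  moves=[
    [0, 0, 0, 0, 0.1],
    [0, 0, 0, 0, 0.1],
    [0, 0, 0, 0, 0.1],
  ],
)

```text
time: 36.0
tool_pos: [415.0, 396.9, 202.4]
tcp_rot: [-2.742, 1.554, -2.864]
contact_force: [-0.6, -0.8, 2.4]
grip_width: 24.0
```

```bash
python3 -c "
from h import *
plan(490.3,375.6,41.7,86)
c=cap('wrist');f=c['frame'];cv2.imwrite('pics/v.png',f)"
```

```text
t 36.0 grasp [412.4 396.1  43.4] axis [-0.0164 -0.0047 -0.9999] jaw 82.99 q6 -0.83 F [-0.6 -0.8  2.4] w 24.0
   shift [ 0.05 -1.09  7.98] turn -3.01
```

View pics/v.png

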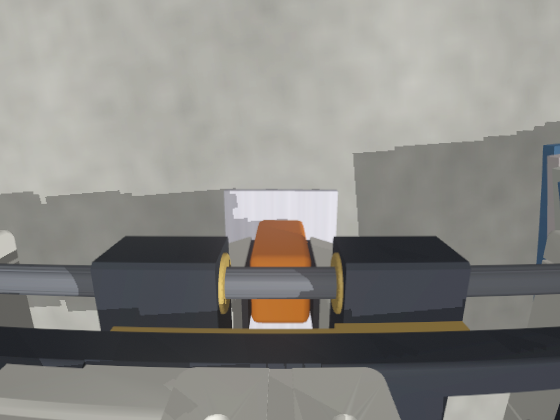

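arm_command(
  moves=[
    [0, -0.1, 0.8, -0.5, 0.1],
    [-0.01, -0.2, 1.8, -1, 0.1],
    [-0.02, -0.4, 2.8, -1.5, 0.1],
    [-0.03, -0.5, 3.8, -2, 0.1],
    [-0.04, -0.7, 4.8, -2.5, 0.1],
    [-0.05, -0.8, 5.8, -3, 0.1],
    [-0.06, -1, 6.8, -3, 0.1],
    [-0.08, -1.1, 7.7, -3, 0.1],
    [-0.09, -1.1, 7.9, -3, 0.1],
    [-0.09, -1.1, 7.9, -3, 0.1],
  ],
)

```text
time: 37.05
tool_pos: [493.3, 375.8, 202.4]
tcp_rot: [-2.783, 1.555, -2.854]
contact_force: [-0.5, -0.6, 5.0]
grip_width: 23.7
```

```bash
python3 -c "
from h import *
plan(490.3,375.2,43.2,86)
c=cap('scene');f=c['frame'];cv2.imwrite('pics/w.png',cv2.resize(f[60:180,270:390],(600,600),interpolation=cv2.INTER_CUBIC))
c=cap('top');f=c['frame'];cv2.imwrite('pics/w2.png',cv2.resize(f[190:290,120:220],(600,600),interpolation=cv2.INTER_CUBIC))"
```

```text
t 37.05 grasp [490.9 375.1  43.4] axis [-0.0152 -0.0045 -0.9999] jaw 85.96 q6 -0.98 F [-0.5 -0.6  5. ] w 23.7
   shift [ 0.02  0.01 -0.06] turn -0.04
```

View pics/w.png

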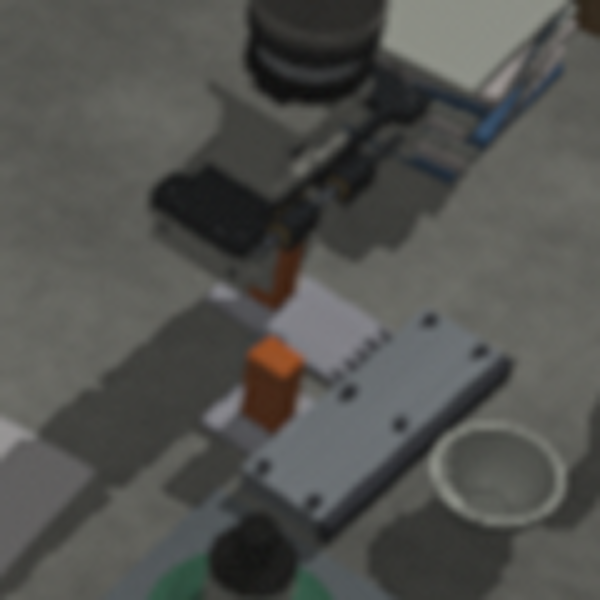

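View pics/w2.png

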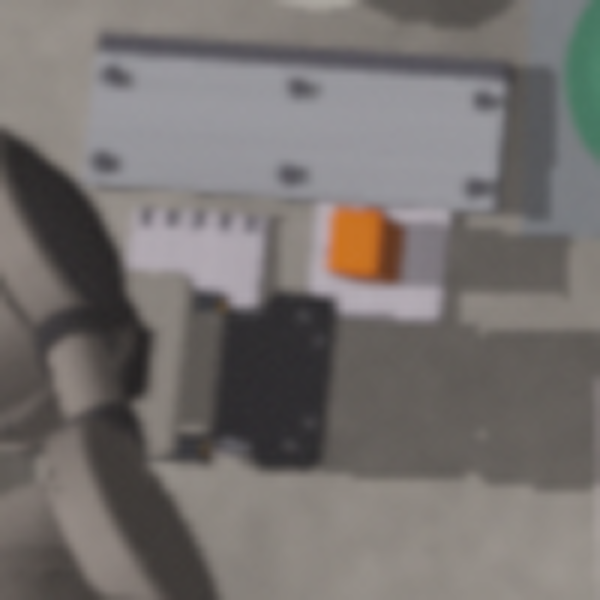

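```bash
python3 -c "
from h import *
c=cap('top');q=lambda a:np.array(a,float)/6+np.array([120,190])-.42
r=px2w(c,q([(104,162),(292,175),(478,187),(116,75),(302,88),(487,100)]),20)[:,:2];print(r)
n=px2w(c,q([(199.5,217),(147,216),(252,220)]),5)[:,:2];print('notch',n)
b=px2w(c,q([(310,270),(446,270),(308,312),(442,318)]),5)[:,:2];print('B',b)
d=np.array([np.cos(np.radians(-4)),np.sin(np.radians(-4))]);e=np.array([-d[1],d[0]])
print('lat rivets',r@e,'mids',(r@e)[[0,3]].mean(),(r@e)[[1,4]].mean(),(r@e)[[2,5]].mean());print('notch lat',n@e,'B lat',b@e)
"
```

```text
[[591.59515014 408.39149493]
 [585.50302907 322.8660256 ]
 [579.88100505 238.18496513]
 [631.64035505 404.54948086]
 [625.52482178 319.57997432]
 [619.86964586 235.00644108]]
notch [[567.99618677 368.13294621]
 [568.49945984 392.17020957]
 [566.57159831 344.04907306]]
B [[543.52223013 316.75097896]
 [543.41988424 254.53988926]
 [524.28563528 317.04800067]
 [521.43788962 255.8060333 ]]
lat rivets [448.66426533 362.92216687 278.05521263 447.6250225  362.43589937
 277.67389787] mids 448.1446439132005 362.6790331205303 277.8645552515279
notch lat [406.85760394 430.8714203  382.73302363] B lat [353.89358367 291.82689777 352.84800483 291.55657111]
```

arm_command(
  moves=[
    [0.01, -0.1, 0.2, 0, 0.1],
    [0.01, -0.15, 0.5, 0, 0.1],
    [0.01, -0.15, 1, 0, 0.1],
    [0.01, -0.15, 1.5, 0, 0.1],
    [0, -0.15, 2, 0, 0.1],
    [0, -0.15, 2.4, 0, 0.1],
    [0, -0.15, 2.4, 0, 0.1],
  ],
)

```text
time: 37.9
tool_pos: [517.1, 372.8, 202.3]
tcp_rot: [-2.794, 1.555, -2.864]
contact_force: [-1.1, -1.3, 6.3]
grip_width: 23.8
```

```bash
python3 -c "
from h import *
plan(560.1,368.9,43.2,86)
c=cap('scene');f=c['frame'];cv2.imwrite('pics/x.png',cv2.resize(f[60:180,270:390],(600,600),interpolation=cv2.INTER_CUBIC))"
```

```text
t 37.9 grasp [514.7 372.1  43.3] axis [-0.015  -0.0043 -0.9999] jaw 85.97 q6 -1.0 F [-1.1 -1.3  6.3] w 23.8
   shift [-0.05  0.    4.55] turn -0.03
```

View pics/x.png

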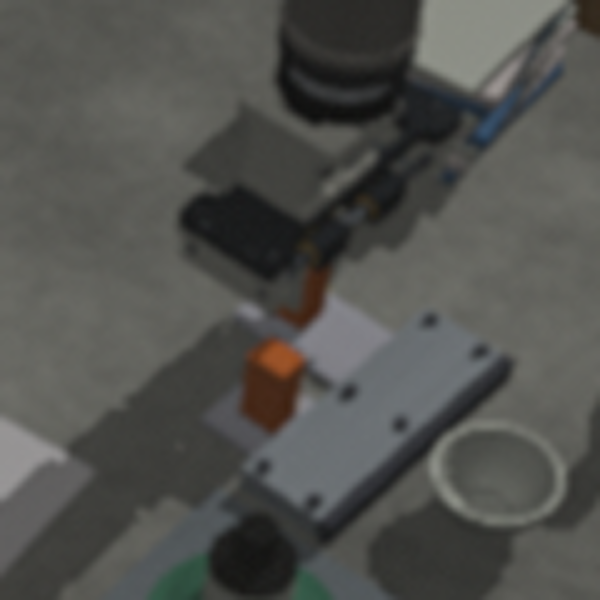

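Front edge is inside the mouth with no lateral force. Continue.

arm_command(
  moves=[
    [0, 0, 0.5, 0, 0.1],
    [0, 0, 1, 0, 0.1],
    [-0.01, 0, 1.6, 0, 0.1],
    [-0.02, 0, 2.2, 0, 0.1],
    [-0.03, 0, 2.8, 0, 0.1],
    [-0.04, 0, 3.4, 0, 0.1],
    [-0.05, 0, 3.9, 0, 0.1],
    [-0.05, 0, 4.1, 0, 0.1],
    [-0.05, 0, 4.1, 0, 0.1],
  ],
)

```text
time: 38.85
tool_pos: [557.9, 369.9, 202.4]
tcp_rot: [-2.814, 1.555, -2.884]
contact_force: [-2.9, -0.2, 5.4]
grip_width: 23.8
```

arm_command(
  moves=[
    [0, 0, 0.2, 0, 0.1],
    [0, 0, 0.4, 0, 0.1],
    [0, 0, 0.6, 0, 0.1],
    [0, 0, 0.8, 0, 0.1],
    [0, 0, 0.8, 0, 0.1],
  ],
)

```text
time: 39.35
tool_pos: [563.2, 370.0, 202.3]
tcp_rot: [-2.867, 1.546, -2.937]
contact_force: [-16.5, -1.4, 14.4]
grip_width: 23.8
```

```bash
python3 -c "
from h import *
plan(560.1,368.9,43.2,86)"
```

```text
t 39.35 grasp [559.3 369.2  43.4] axis [-0.0243 -0.005  -0.9997] jaw 86.01 q6 -1.04 F [-16.5  -1.4  14.4] w 23.8
   shift [ 0.02 -0.02  0.08] turn 0.01
```

arm_command(
  moves=[
    [0, 0, 0, 0, 0.2],
    [0, 0, 0, 0, 0.4],
    [0, 0, 0, 0, 0.5],
    [0, 0, 0, 0, 0.5],
    [-4, 0, 0, 0, 0.5],
    [-8, 0, 0, 0, 0.5],
    [-12, 0, 0, 0, 0.5],
    [-12, 0, -1, 0, 0.5],
    [-12, 0, -1, 0, 0.5],
  ],
)

```text
time: 40.25
tool_pos: [555.5, 371.4, 323.4]
tcp_rot: [-2.887, 1.547, -2.957]
contact_force: [0.2, -0.0, -0.6]
grip_width: 45.7
```

```bash
python3 -c "
from h import *
plan(560.1,368.9,43.2,86)
c=cap('wrist');cv2.imwrite('pics/y.png',cv2.resize(c['frame'][140:260,110:350],(800,400),interpolation=cv2.INTER_CUBIC))
c=cap('top');cv2.imwrite('pics/y2.png',c['frame'])"
```

```text
t 40.25 grasp [551.8 370.7 164.4] axis [-0.0233 -0.0044 -0.9997] jaw 86.03 q6 -1.03 F [ 0.2 -0.  -0.6] w 45.7
   shift [12.1  -0.05  1.12] turn 0.03
```

View pics/y.png

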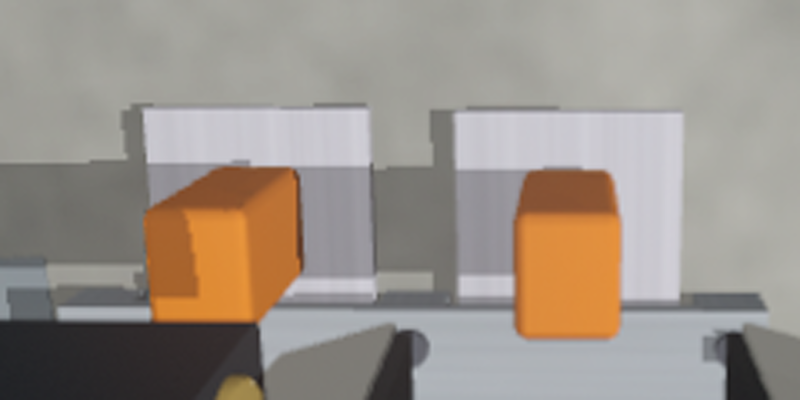

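View pics/y2.png

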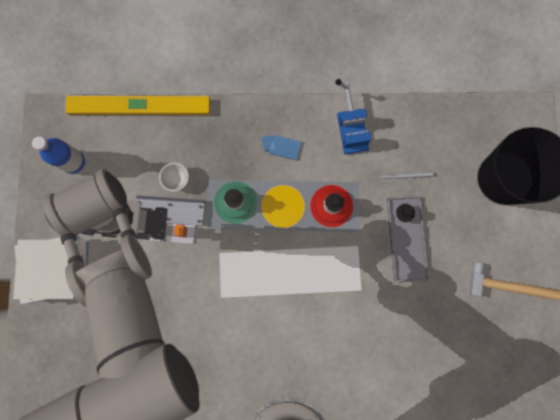

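arm_command(
  moves=[
    [-6, 0, 0, 0, 0.8],
    [-8, 3, -6, 0, 0.8],
    [-8, 6, -12, 0, 0.8],
    [-8, 9, -18, 0, 0.8],
    [-8, 12, -24, 0, 0.8],
    [-8, 12, -30, 0, 0.8],
    [-8, 12, -34, 0, 0.8],
    [-8, 12, -34, 0, 0.8],
    [-8, 12, -34, 0, 0.8],
    [-8, 12, -34, 0, 0.8],
  ],
)

```text
time: 41.35
tool_pos: [224.8, 515.7, 407.6]
tcp_rot: [-2.779, 1.541, -2.845]
contact_force: [1.1, 0.8, 0.3]
grip_width: 73.5
```

```bash
python3 -c "
from h import *
plan(560.1,368.9,43.2,86)
c=cap('top');f=c['frame'];cv2.imwrite('pics/z.png',cv2.resize(f[150:300,120:440],(800,375),interpolation=cv2.INTER_CUBIC))
a=cv2.imread('pics/a_top.png');print('bystanders diff',[ (n,int((cv2.absdiff(a,f).max(2)[y0:y1,x0:x1]>40).sum())) for n,x0,x1,y0,y1 in [('dish',155,192,160,194),('shard',258,306,130,164),('scribe',376,438,165,185)]])
c2=cap('scene');g=c2['frame'];cv2.imwrite('pics/z2.png',cv2.resize(g[70:320,120:400],(800,600),interpolation=cv2.INTER_CUBIC))
print(w2px(c,[(623.3,-124.4,98),(634.5,142.5,98)]),w2px(c2,[(623.3,-124.4,98),(634.5,142.5,98)]))"
```

```text
t 41.35 grasp [220.3 514.3 248.6] axis [-0.0283 -0.0087 -0.9996] jaw 86.24 q6 -0.49 F [1.1 0.8 0.3] w 73.5
   shift [ 19.7  -12.06  35.42] turn 0.24
bystanders diff [('dish', 0), ('shard', 0), ('scribe', 0)]
[[334.62848396 200.34265136]
 [231.48485355 196.23462132]] [[255.48588468 227.707805  ]
 [321.53280336 164.67338719]]
```

View pics/z.png

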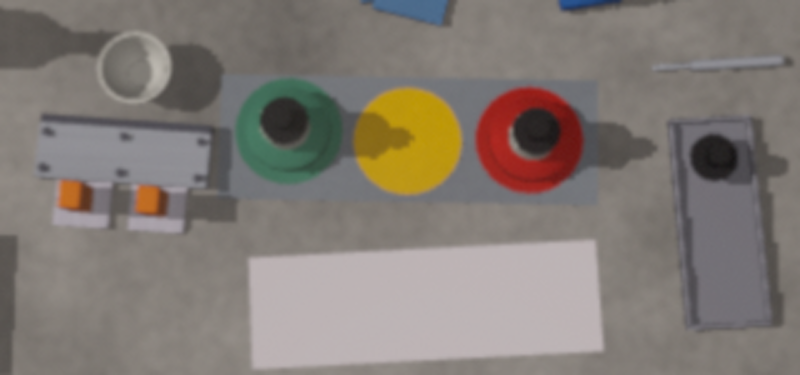

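View pics/z2.png

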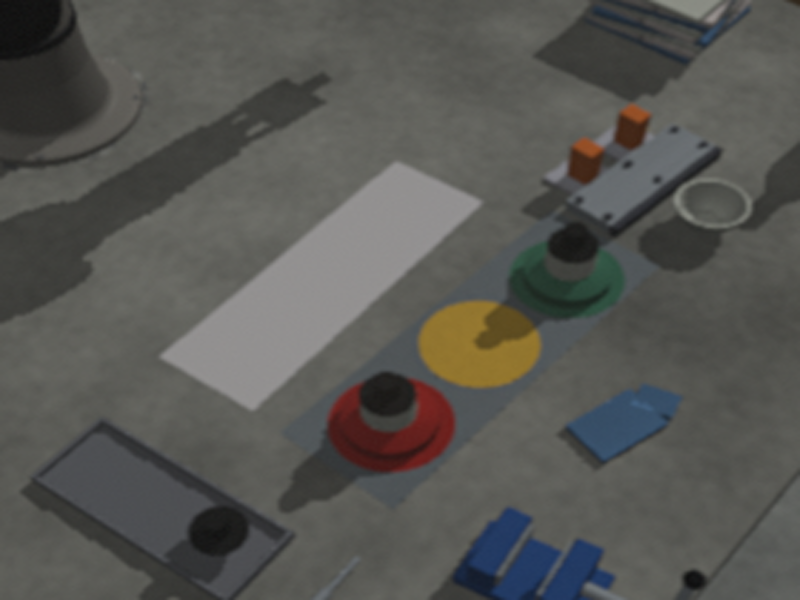

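```bash
python3 -c "
from h import *
c=cap('top');f=c['frame'];print(int((cv2.absdiff(f[150:300,120:440],cv2.imread('pics/y2.png')[150:300,120:440]).max(2)>60)[:, 90:].sum()))
print(bot.close_job())"
```

```text
0
the job is handed in; nothing more can be done
None
```

I handed the job in at about 41 s of the 210 s allowed.

- **Pots:** Only the red and green pots were there. I slid each one, gripped by the neck at constant height, onto its own disc. Both bodies stand inside their discs in the top and scene views, with rims within about 1 mm of the intended spots.
- **Stoppers:** With both pots parked, I fitted a stopper to each and pressed to about 10 N. Contact came at the height expected for a seated flange.
- **Spreaders:** Each was slid flat and notched edge first into its own slot until it hit the back stop, at about 17–20 N. For the first I measured 50.8 mm of plate showing in the wrist view, against 50 mm when fully home. That is within the camera error. The second I compared only by eye, and it looks the same depth.
- **Last checks:** The dish, shard and scribe show no change from the first picture. I saw none of the pots or spreaders knocked aside. The third stopper is still in the tray.

**Disagreements and faults:**
- The top and wrist cameras disagreed by up to about 5 mm on the left side. I went by the wrist camera there, except for the second spreader, which I shifted 1.5 mm on a top-view comparison with the rack.
- The tool tilt drifted up to about 1.6° over the run. It had no visible effect.

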